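Find the loose-handled feed scoop and box it for repair

TASK

Three green feed scoops stand in the drip rack and one of them has a loose handle: wiggle the handles side to side to find it, and swing the loose one right over to your left, then right over to your right, and leave it leaning that way. Then lift that scoop out of the rack, lay it down flat on the bare shelf and let go of it, and take it up again another way to lay it flat in the lower tier of the blue box, under the hinged flap, with its handle still leaning over. Leave the flap standing open so that it gets noticed, keep the two sound scoops standing in the rack, and leave the dish, ramekin, jar and tongs alone.

Things in the scene. Friction and masses are not known exactly. Their poses are not given: they have to be found in the camera images.
- rack: White drip rack, fixed, 58 (x) x 266 (y) x 48 mm, origin at the centre of its underside. Three pockets in a row along its y at y = -90, 0, 90 mm, one scoop in each. Pocket floor 8 mm, rim 48 mm high; the scoops have 0.75 mm clearance all round, so they rock a little (about 0.04 rad) and lift straight up out of it.
- kitbox: Blue two-tier plastic box, fixed, outer 160 (x) x 230 (y) x 80 mm high, walls and floor 5 mm; origin at the centre of its underside. A white flap lies across the inside with its top 65 mm up; under it is the lower tier, 150 x 220 mm inside and 55 mm deep (floor at z = 5 mm).
- flap (a joint): Angle of the white hinged flap of the box in rad: 0 shut (level), grows as its near edge is lifted, stop at 1.8. Flap 146 mm long, 5 mm thick, 120 g; a stiff hinge (about 2 N at the knob) holds it wherever it is left.
- flap_hinge (a point): Point on the flap's hinge axis, which runs along the box's y near its far (+x) wall, 62.5 mm above the shelf.
- flap_knob (a point): Centre of the red knob of the flap: a disc 22 mm in diameter, 14 mm thick along the box's y (pinch it there; it can pivot between the pads about that axis), 28 mm above the flap's mid-plane and 123 mm from the hinge axis along the flap. Its axes turn with the flap.
- scoop_a: One of three identical green plastic feed scoops, 175 mm long, 120 g. Origin: centre of the foot (open tip of the trough); z runs along it towards the handle, x is the face normal (back wall at x = -20 mm), y the width. Starts standing in the rack, handle up, its axes along the rack's, so its y points to the robot's left. The name says nothing about which one is loose: that changes from start to start.
- scoop_a_handle (a joint): Lean of the handle of scoop_a in rad about an axis along the scoop's x, 86 mm above its foot; starts at 0. Positive: tip leans to the scoop's +y (the robot's left, as it stands in the rack); negative: to -y (right). A sound handle gives some 0.05 rad under a few newtons, no more; the loose one swings -0.26 to 0.26 at about 1 N at the tip and stays where left.
- scoop_a_mid (a point): Point in the head of scoop_a, on its centre line, 60 mm from the foot; axes as the scoop. The head is a box shape 56 mm wide (y), 40 mm deep (x), from 0 to 80 mm above the foot: solid and firm to grip from 50 to 80 mm, an open trough (open to +x) below.
- scoop_a_tip (a point): Centre of the top end of the handle of scoop_a, 89 mm from the handle's pivot, 175 mm from the foot. Handle 18 mm wide (y), 12 mm thick (x), free from 83 mm above the foot up. The point moves with the handle, its z runs along the handle.
- scoop_b: One of three identical green plastic feed scoops, 175 mm long, 120 g. Origin: centre of the foot (open tip of the trough); z runs along it towards the handle, x is the face normal (back wall at x = -20 mm), y the width. Starts standing in the rack, handle up, its axes along the rack's, so its y points to the robot's left. The name says nothing about which one is loose: that changes from start to start.
- scoop_b_handle (a joint): Lean of the handle of scoop_b in rad about an axis along the scoop's x, 86 mm above its foot; starts at 0. Positive: tip leans to the scoop's +y (the robot's left, as it stands in the rack); negative: to -y (right). A sound handle gives some 0.05 rad under a few newtons, no more; the loose one swings -0.26 to 0.26 at about 1 N at the tip and stays where left.
- scoop_b_mid (a point): Point in the head of scoop_b, on its centre line, 60 mm from the foot; axes as the scoop. The head is a box shape 56 mm wide (y), 40 mm deep (x), from 0 to 80 mm above the foot: solid and firm to grip from 50 to 80 mm, an open trough (open to +x) below.
- scoop_b_tip (a point): Centre of the top end of the handle of scoop_b, 89 mm from the handle's pivot, 175 mm from the foot. Handle 18 mm wide (y), 12 mm thick (x), free from 83 mm above the foot up. The point moves with the handle, its z runs along the handle.
- scoop_c: One of three identical green plastic feed scoops, 175 mm long, 120 g. Origin: centre of the foot (open tip of the trough); z runs along it towards the handle, x is the face normal (back wall at x = -20 mm), y the width. Starts standing in the rack, handle up, its axes along the rack's, so its y points to the robot's left. The name says nothing about which one is loose: that changes from start to start.
- scoop_c_handle (a joint): Lean of the handle of scoop_c in rad about an axis along the scoop's x, 86 mm above its foot; starts at 0. Positive: tip leans to the scoop's +y (the robot's left, as it stands in the rack); negative: to -y (right). A sound handle gives some 0.05 rad under a few newtons, no more; the loose one swings -0.26 to 0.26 at about 1 N at the tip and stays where left.
- scoop_c_mid (a point): Point in the head of scoop_c, on its centre line, 60 mm from the foot; axes as the scoop. The head is a box shape 56 mm wide (y), 40 mm deep (x), from 0 to 80 mm above the foot: solid and firm to grip from 50 to 80 mm, an open trough (open to +x) below.
- scoop_c_tip (a point): Centre of the top end of the handle of scoop_c, 89 mm from the handle's pivot, 175 mm from the foot. Handle 18 mm wide (y), 12 mm thick (x), free from 83 mm above the foot up. The point moves with the handle, its z runs along the handle.
- dish: Bystander: shallow terracotta feeding dish, 130 mm across, 32 mm high; origin under its centre.
- ramekin: Bystander: white ceramic ramekin, 84 mm across, 48 mm high; origin under its centre.
- jar: Bystander: clear acrylic supplement jar with red screw lid, 72 mm across, 100 mm high; origin under its centre.
- tongs: Bystander: stainless steel tongs lying flat, 170 mm long along its x, 30 mm wide, 12 mm high; origin under its centre.
Mind the look-alikes: they are no part of the job. Leave any orange look-alike of the scoop_b alone.

How it is judged:
On the way, in this order (a step that is already met when the one before it is completed fails the run):
1. the loose handle has been swung over to the robot's left (more than 0.1 rad) (value of joint any of scoop_a_handle, scoop_b_handle, scoop_c_handle above 0.1 rad), for 0.05 s.
2. then it has been swung over to the robot's right (more than 0.1 rad) (value of joint any of scoop_a_handle, scoop_b_handle, scoop_c_handle below -0.1 rad), for 0.05 s.
3. a scoop lies flat on the shelf outside the box, let go (((angle between scoop_a's own z axis and vertical between 1.35 and 1.8 rad and height (world z) of scoop_a_mid below 0.045 m and contact force between the fingers and scoop_a below 0.1 N and linear speed of scoop_a below 0.05 m/s and (x of scoop_a_mid in the frame of kitbox above 0.09 m or x of scoop_a_mid in the frame of kitbox below -0.09 m or y of scoop_a_mid in the frame of kitbox above 0.125 m or y of scoop_a_mid in the frame of kitbox below -0.125 m)) or (angle between scoop_b's own z axis and vertical between 1.35 and 1.8 rad and height (world z) of scoop_b_mid below 0.045 m and contact force between the fingers and scoop_b below 0.1 N and linear speed of scoop_b below 0.05 m/s and (x of scoop_b_mid in the frame of kitbox above 0.09 m or x of scoop_b_mid in the frame of kitbox below -0.09 m or y of scoop_b_mid in the frame of kitbox above 0.125 m or y of scoop_b_mid in the frame of kitbox below -0.125 m)) or (angle between scoop_c's own z axis and vertical between 1.35 and 1.8 rad and height (world z) of scoop_c_mid below 0.045 m and contact force between the fingers and scoop_c below 0.1 N and linear speed of scoop_c below 0.05 m/s and (x of scoop_c_mid in the frame of kitbox above 0.09 m or x of scoop_c_mid in the frame of kitbox below -0.09 m or y of scoop_c_mid in the frame of kitbox above 0.125 m or y of scoop_c_mid in the frame of kitbox below -0.125 m)))), for 0.2 s.
4. that scoop lies flat in the lower tier of the box (((x of scoop_a_mid in the frame of kitbox between -0.065 and 0.065 m and y of scoop_a_mid in the frame of kitbox between -0.1 and 0.1 m and z of scoop_a_mid in the frame of kitbox below 0.045 m and angle between scoop_a's own z axis and vertical between 1.35 and 1.8 rad) or (x of scoop_b_mid in the frame of kitbox between -0.065 and 0.065 m and y of scoop_b_mid in the frame of kitbox between -0.1 and 0.1 m and z of scoop_b_mid in the frame of kitbox below 0.045 m and angle between scoop_b's own z axis and vertical between 1.35 and 1.8 rad) or (x of scoop_c_mid in the frame of kitbox between -0.065 and 0.065 m and y of scoop_c_mid in the frame of kitbox between -0.1 and 0.1 m and z of scoop_c_mid in the frame of kitbox below 0.045 m and angle between scoop_c's own z axis and vertical between 1.35 and 1.8 rad))), for 0.1 s.
At the end, for the whole second after the job is handed in: The scoop with the loose handle lies flat (within 12 degrees) and at rest in the lower tier of the box, its handle still leaning more than 0.1 rad to its -y side; the flap stands open by more than 0.7 rad; the other two scoops stand upright in the rack within 15 mm of where they were ((((x of scoop_a_mid in the frame of kitbox between -0.065 and 0.065 m and y of scoop_a_mid in the frame of kitbox between -0.1 and 0.1 m and z of scoop_a_mid in the frame of kitbox below 0.045 m and angle between scoop_a's own z axis and vertical between 1.35 and 1.8 rad) and value of joint scoop_a_handle below -0.1 rad and linear speed of scoop_a below 0.02 m/s and (distance of scoop_b from where it was at the start of the episode below 0.015 m and angle between scoop_b's own z axis and vertical below 0.15 rad) and (distance of scoop_c from where it was at the start of the episode below 0.015 m and angle between scoop_c's own z axis and vertical below 0.15 rad)) or ((x of scoop_b_mid in the frame of kitbox between -0.065 and 0.065 m and y of scoop_b_mid in the frame of kitbox between -0.1 and 0.1 m and z of scoop_b_mid in the frame of kitbox below 0.045 m and angle between scoop_b's own z axis and vertical between 1.35 and 1.8 rad) and value of joint scoop_b_handle below -0.1 rad and linear speed of scoop_b below 0.02 m/s and (distance of scoop_a from where it was at the start of the episode below 0.015 m and angle between scoop_a's own z axis and vertical below 0.15 rad) and (distance of scoop_c from where it was at the start of the episode below 0.015 m and angle between scoop_c's own z axis and vertical below 0.15 rad)) or ((x of scoop_c_mid in the frame of kitbox between -0.065 and 0.065 m and y of scoop_c_mid in the frame of kitbox between -0.1 and 0.1 m and z of scoop_c_mid in the frame of kitbox below 0.045 m and angle between scoop_c's own z axis and vertical between 1.35 and 1.8 rad) and value of joint scoop_c_handle below -0.1 rad and linear speed of scoop_c below 0.02 m/s and (distance of scoop_a from where it was at the start of the episode below 0.015 m and angle between scoop_a's own z axis and vertical below 0.15 rad) and (distance of scoop_b from where it was at the start of the episode below 0.015 m and angle between scoop_b's own z axis and vertical below 0.15 rad))) and value of joint flap above 0.7 rad); the robot touches nothing.
It fails at once if the dish is disturbed (moved more than 30 mm) (distance of dish from where it was at the start of the episode above 0.03 m).
It fails at once if the ramekin is disturbed (moved more than 30 mm) (distance of ramekin from where it was at the start of the episode above 0.03 m).
It fails at once if the jar is disturbed (moved more than 30 mm) (distance of jar from where it was at the start of the episode above 0.03 m).
It fails at once if the tongs is disturbed (moved more than 30 mm) (distance of tongs from where it was at the start of the episode above 0.03 m).
It also fails if it takes over 72 s, if anything falls off the work surface, if the arm or the gripper's body presses on something with over 40 N, if the wrist force passes 120 N, or if a joint passes its speed limit or range.

ROBOT

A 6-joint arm with a two-finger parallel gripper is mounted at the origin on the work surface. World frame = base frame: x ahead of the robot, y to its left, z up, the work surface at z = 0. Lengths are in m, angles in rad, forces in N, time in s.
With the tool pointing down it reaches from about 0.375 to 0.975 m from the base axis. Payload 3.8 kg.
Tool frame: the origin (TCP) lies at the very end of the fingers, on their centre line; the grasp point (between the pads) lies behind it (bot.tcp_to_grasp is the y of the grasp point in the tool frame, in m); y points along the fingers, z is the direction in which the jaws open and shut, and the axes are right-handed (so a half turn about y gives the same grasp; the last joint's range is limited). The gripper opens to 85 mm and grips with 20 to 120 N. Pads are 22 mm wide; open, the fingers measure 114 mm over their backs; the gripper's body (76 mm by 85 mm) begins 54 mm behind the grasp point. The pads swing forward as they close: fully open they stand 13 mm farther back than shut.
Start: joints at [-1.378, 0.264, 1.604, -0, 1.274, -0.037], TCP at [0.154, -0.657, 0.193] pointing down, gripper open.
Joint ranges: [-2.63, 2.63], [-0.94, 2.18], [0.31, 2.57], [-1.31, 4.45], [0, 2.66], [-2.55, 2.55]. Speed limits (rad/s): [2.57, 2.57, 3.14, 3.14, 3.14, 3.14].

INTERFACE

Orientations are given as a rotation vector (axis times angle).
In Python, from workcell import bot, optics, workorder gives the robot as it stands.
- The arm moves only by the shell command python3 -m handwheel 'ROWS' [FORCE]. ROWS is JSON, a list of rows, each a list of 7 numbers: the shift along the tool's x, y, z in m, then the turn, a rotation vector about the tool's x, y, z in rad, then the opening, from 0 (shut) to 1 (fully open). A call has 1 to 8 rows; each row shifts and turns the commanded pose from where the row before left it, along the tool's axes as they then stand; what a row does not reach is not made up. A row lasts 1/8 s, in which the tool goes at most 62.5 mm and 10.7 degrees, less where a joint would pass 70% of its speed; a pose out of reach is approached as far as the arm can. A call with a gripper value outside its range is refused whole. The fingers move at their own pace and stop on an object; FORCE is the grip in N (left out, the last holds). Time passes only in rows, so rows that do not move let the fingers close. It gives the time, the measured TCP pose, the force and the opening at its end, in the units of the state.
- bot.read_state(): the state, without advancing time (a new reading comes with each control period).
- optics.read_camera(name): name is "side" or "top"; returns a dict with "image" (400x640x3 uint8, red, green, blue), "z_map" (400x640 float32, m along the optical axis (not along the pixel's ray), 0 where there is no reading), "mtx" (3x3 intrinsics, pixels), "world_from_camera" (4x4, takes a point from camera to world coordinates). Camera axes: x right, y down, z forward; pixel columns grow to the right and rows downward; lengths in m; the calibration is good to about 2 mm. A picture is of the moment at which its call begins.
- workorder.finish_job(): hands the job in, once; it reports no verdict.
The state is a dict: "time": time; "q": joint angles; "joint_vel": joint speeds; "joint_torque": joint torques, N m; "tool_pos": TCP position; "tcp_rot": TCP orientation; "wrist_force": force on the tool from outside, world axes, zero at the start; "torque": the same for the moment, N m; "width": opening from 0.0 (shut) to 1.0 (fully open).
Only numpy, scipy, OpenCV 4.12 (cv2) and the standard library are available. Lean on these libraries where they do the work, as an engineer would, in place of code of your own. Each camera call takes 0.05 s, during which the arm holds its last target.

## Working session

There is one attempt and no reset: what is moved stays moved. The work goes in short steps, Python scripts to look and compute and a shell command to move; the robot and the scene stay as the last step left them, time stands still between calls to the robot, and variables do not carry over. Pictures are saved under pics/ and viewed, and the job is handed in when it is done.

```bash
ls; mkdir -p pics; python3 - <<'E'
from workcell import bot, optics, workorder
import cv2,numpy as np
print(bot.read_state()); print(bot.tcp_to_grasp)
for n in ("side","top"):
    c=optics.read_camera(n); cv2.imwrite(f"pics/{n}0.png",c["image"][:,:,::-1]); np.savez(f"{n}0.npz",**c)
    print(n,c["mtx"],c["world_from_camera"])
E
```

```text
pics
{'time': 0.0, 'q': array([-1.37788008e+00,  2.64789017e-01,  1.60537458e+00,  2.38574649e-05,
        1.27371400e+00, -3.69144083e-02]), 'joint_vel': array([ 0.00044059,  0.00108611, -0.00083663, -0.00109872, -0.00073525,
       -0.00049365]), 'joint_torque': array([ 6.73573504e-04, -5.15110517e+01, -3.67312610e+01, -4.35618367e-04,
        1.30118037e-02,  1.66676838e-06]), 'tool_pos': array([ 0.15361271, -0.65644202,  0.19153766]), 'tcp_rot': array([-0.242517  ,  2.1021514 , -2.09733269]), 'wrist_force': array([-0.79121747, -0.16544865,  0.09225659]), 'torque': array([0.01567597, 0.04847862, 0.0509025 ]), 'width': 1.0004248853292843}
-0.0187
side [[428.42673615   0.         318.52274106]
 [  0.         428.42673615 202.32367484]
 [  0.           0.           1.        ]] [[ 0.99257675 -0.07128897  0.09853572  0.43205608]
 [-0.12122972 -0.64479174  0.75468336 -0.94708996]
 [ 0.00973442 -0.76102661 -0.64864762  0.9203488 ]
 [ 0.          0.          0.          1.        ]]
top [[400.85889746   0.         308.30631595]
 [  0.         400.85889746 200.42694086]
 [  0.           0.           1.        ]] [[ 8.21376314e-04 -9.98926497e-01  4.63160769e-02  5.17246200e-01]
 [-9.99997834e-01 -7.31914304e-04  1.94847986e-03 -5.41503516e-03]
 [-1.91248877e-03 -4.63175770e-02 -9.98924934e-01  1.21904584e+00]
 [ 0.00000000e+00  0.00000000e+00  0.00000000e+00  1.00000000e+00]]
```

View pics/side0.png

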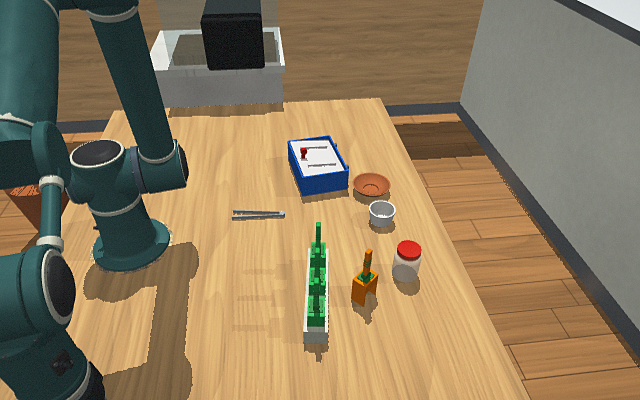

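View pics/top0.png

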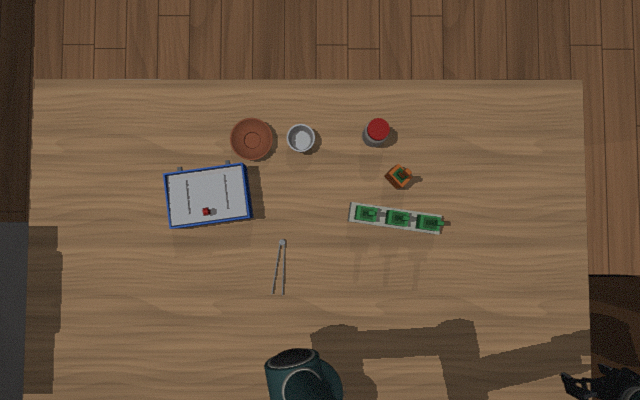

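The top view has three green scoops in the white rack at about (366,213), (398,217) and (430,222). The only thing that could be mistaken for one is the orange scoop at (399,176), which I'll leave alone. The box with its red knob is at (208,196), and the dish, ramekin, jar and tongs are at (252,139), (301,138), (377,130) and (280,266).

```bash
cat > h.py <<'E'
import numpy as np,cv2
from workcell import bot, optics, workorder
from scipy.spatial.transform import Rotation as R
def cloud(c):
    z=c["z_map"]; K=c["mtx"]; T=c["world_from_camera"]
    v,u=np.indices(z.shape); P=np.stack([(u-K[0,2])/K[0,0]*z,(v-K[1,2])/K[1,1]*z,z],-1)
    W=P@T[:3,:3].T+T[:3,3]; W[z==0]=np.nan; return W
def proj(c,p):
    T=c["world_from_camera"]; p=np.atleast_2d(p); q=(p-T[:3,3])@T[:3,:3]; q=q@c["mtx"].T
    return q[:,:2]/q[:,2:]
def hsv(c): return cv2.cvtColor(c["image"],cv2.COLOR_RGB2HSV)
def crop(c,name,u0,u1,v0,v1,s):
    im=c["image"][v0:v1,u0:u1,::-1]; cv2.imwrite(name,cv2.resize(im,None,fx=s,fy=s,interpolation=cv2.INTER_CUBIC))
E
python3 - <<'E'
from h import *
for n in ("top","side"):
    c=dict(np.load(n+"0.npz")); W=cloud(c); H=hsv(c)
    z=W[...,2]
    green=(H[...,0]>45)&(H[...,0]<80)&(H[...,1]>100)
    blue=(H[...,0]>105)&(H[...,0]<130)&(H[...,1]>130)
    red=((H[...,0]<6)|(H[...,0]>174))&(H[...,1]>150)
    org=(H[...,0]>8)&(H[...,0]<18)&(H[...,1]>200)
    x,y=W[...,0],W[...,1]
    reg=(x>0.2)&(x<0.9)
    def rect(m,name):
        p=W[m]; 
        if len(p)<5: print(name,'few',len(p));return
        r=cv2.minAreaRect((p[:,:2]*1000).astype(np.float32)); print(n,name,len(p),np.round(r[0],1),np.round(r[1],1),round(r[2],1),'z',np.round(np.percentile(p[:,2],[1,50,99]),4), 'med',np.round(np.median(p,0),4))
    rect(blue&(z>.06)&reg,'blue top'); rect(blue&reg,'blue')
    rect(red&(z<.1)&reg&(y>0),'knob')
    hl,wl=(green&reg&(z>.01)),None
    lab=cv2.connectedComponentsWithStats((green&reg&(z>.1)).astype(np.uint8))
    for i in range(1,lab[0]):
        if lab[2][i,4]>8:
            m=lab[1]==i; rect(m,'handle%d %s'%(i,np.round(lab[3][i])))
    rect(green&reg&(z>.03)&(z<.095),'heads')
    white=(H[...,1]<60)&(H[...,2]>120)&(z>.035)&(z<.06)&(y<-.05)&(y>-.5)&(x<.6)&(x>.35)
    rect(white,'rack')
    rect(org&reg&(z>.02)&(y<0),'orange')
    rect((z>.02)&(z<.2)&reg&(x>.6)&(y<.0)&(y>-.26)&red,'lid')
E
```

```text
top blue top 541 [418.1 221.8] [563.2 256.2] 21.6 z [0.0621 0.0786 0.0846] med [0.5884 0.2735 0.0786]
top blue 661 [ 282.9 -501. ] [1948.2  426.4] 75.8 z [0.0021 0.0778 0.0844] med [0.5826 0.2486 0.0778]
knob few 2
top handle3 [369. 213.] 58 [ 533.7 -166.1] [19.8 13.2] 81.7 z [0.1017 0.1771 0.1845] med [ 0.5329 -0.1627  0.1771]
top handle4 [402. 218.] 66 [ 520.6 -253.7] [17.5 13.5] 73.9 z [0.1011 0.1627 0.1847] med [ 0.5202 -0.2493  0.1627]
top handle5 [435. 223.] 78 [ 508.  -342.4] [17.5 13.7] 87.1 z [0.1001 0.1579 0.1853] med [ 0.5072 -0.3375  0.1579]
top heads 729 [ 526.  -260.2] [200.6 189.9] 42.3 z [0.0551 0.0875 0.0935] med [ 0.523  -0.2536  0.0875]
top rack 570 [ 521.  -255.6] [264.3  57.6] 81.7 z [0.0418 0.0471 0.053 ] med [ 0.5233 -0.2354  0.0471]
top orange 26 [ 441.  -598.7] [838.8  39.7] 59.7 z [0.0209 0.0441 0.1517] med [ 0.6266 -0.2639  0.0441]
top lid 374 [ 772.2 -199.4] [58.  60.8] 44.8 z [0.0937 0.0991 0.1042] med [ 0.7715 -0.1994  0.0991]
side blue top 589 [440.7 122.5] [1589.2  477.7] 89.2 z [0.0603 0.0747 0.5692] med [0.5851 0.2016 0.0747]
side blue 1384 [450.6 122.4] [1589.2  497.5] 89.2 z [0.0022 0.0524 0.5588] med [0.5789 0.1793 0.0524]
side knob 18 [537.2 274.2] [12.2  7.9] 8.3 z [0.0801 0.0917 0.0992] med [0.5358 0.274  0.0917]
side handle73 [317. 249.] 273 [ 525.8 -215.8] [109.2  13.4] 81.7 z [0.1013 0.151  0.1837] med [ 0.5243 -0.2549  0.151 ]
side handle77 [316. 292.] 157 [ 506.2 -347.9] [22.2 11.6] 83.6 z [0.1015 0.1505 0.1838] med [ 0.5061 -0.3552  0.1505]
side heads 1064 [ 580.2 -267.5] [239.7 161.8] 81.8 z [0.0494 0.0861 0.0936] med [ 0.5179 -0.2837  0.0861]
side rack 544 [ 519.6 -257.7] [267.2  57.1] 81.4 z [0.0434 0.047  0.0508] med [ 0.5093 -0.3026  0.047 ]
side orange 501 [ 642.2 -268. ] [58.4 41.2] 42.6 z [0.0207 0.0716 0.1743] med [ 0.6349 -0.2771  0.0716]
side lid 365 [ 770.7 -202. ] [67.3 58.8] 71.8 z [0.0857 0.0985 0.1023] med [ 0.7684 -0.2066  0.0985]
```

```bash
python3 - <<'E'
from h import *
c=dict(np.load("top0.npz"));crop(c,"pics/t_rack.png",330,470,150,250,5)
crop(c,"pics/t_box.png",150,290,130,240,5)
c=dict(np.load("side0.npz"));crop(c,"pics/s_rack.png",270,430,200,360,4)
E
```

```text
(no output)
```

View pics/t_rack.png

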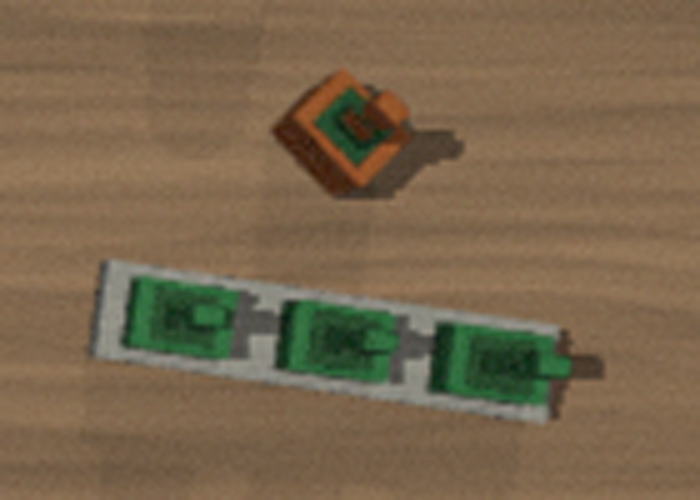

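View pics/s_rack.png

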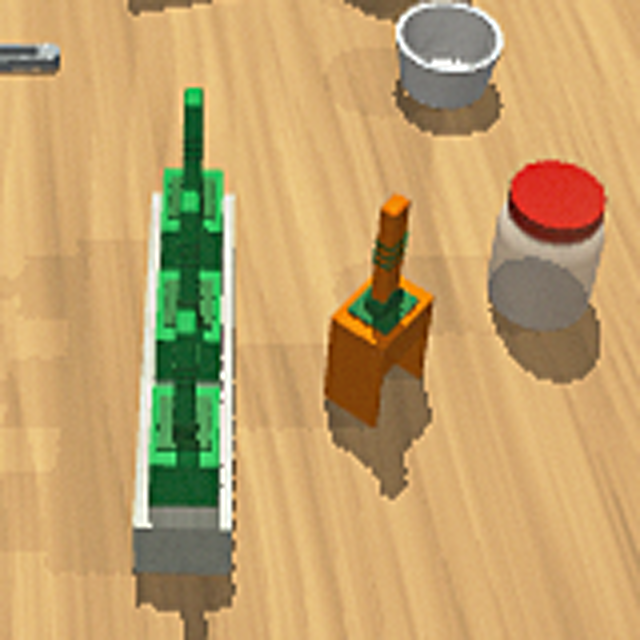

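View pics/t_box.png

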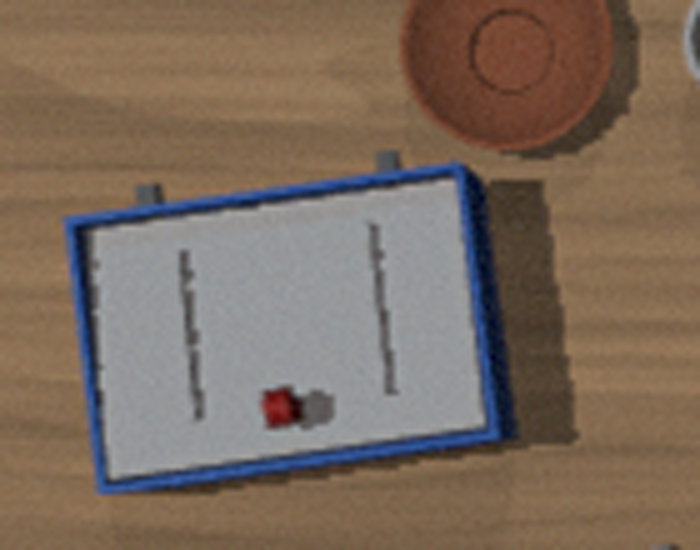

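The top crop shows three green scoops standing in the rack at crop (180,318), (335,340) and (495,362). The orange look-alike is separate at (345,130). In the side crop the handles stand straight. Next I'll fit the box pose and get the tool axes.

```bash
cat >> h.py <<'E'
PSI=-0.1455; RC=np.array([0.5205,-0.2565]); 
def rack(x,y,z=0): c,s=np.cos(PSI),np.sin(PSI); return np.array([RC[0]+c*x-s*y,RC[1]+s*x+c*y,z])
def cur():
    s=bot.read_state(); return s,np.array(s["tool_pos"]),R.from_rotvec(s["tcp_rot"])
def frame(ydir,zdir):
    y=np.array(ydir,float);y/=np.linalg.norm(y);z=np.array(zdir,float);z-=y*(z@y);z/=np.linalg.norm(z)
    return R.from_matrix(np.stack([np.cross(y,z),y,z],1))
def delta(p,Rt=None):
    s,p0,R0=cur(); d=R0.inv().apply(np.array(p)-p0); print("t",round(s["time"],2),"shift",np.round(d,4),end=" ")
    if Rt is not None:
        for k in (Rt,Rt*R.from_rotvec([0,np.pi,0])):
            print("turn",np.round((R0.inv()*k).as_rotvec(),3),end=" ")
    print()
E
python3 - <<'E'
from h import *
s,p,r=cur(); print(np.round(r.as_matrix(),3)); print([a for a in dir(bot) if a[0]!='_'])
c=dict(np.load("top0.npz")); W=cloud(c); H=hsv(c); x,y,z=W[...,0],W[...,1],W[...,2]
blue=(H[...,0]>100)&(H[...,0]<130)&(H[...,1]>110)&(z>.07)&(x>.4)&(x<.8)&(y>.1)&(y<.45)
r=cv2.minAreaRect((W[blue][:,:2]*1000).astype(np.float32)); print('box',r, cv2.boxPoints(r))
c=dict(np.load("side0.npz")); W=cloud(c); H=hsv(c); x,y,z=W[...,0],W[...,1],W[...,2]
blue=(H[...,0]>100)&(H[...,0]<130)&(H[...,1]>110)&(z>.07)&(x>.4)&(x<.8)&(y>.1)&(y<.45)
r=cv2.minAreaRect((W[blue][:,:2]*1000).astype(np.float32)); print('box',r, cv2.boxPoints(r))
for n in("top","side"):
    c=dict(np.load(n+"0.npz")); W=cloud(c); H=hsv(c); x,y,z=W[...,0],W[...,1],W[...,2]
    red=((H[...,0]<8)|(H[...,0]>172))&(H[...,1]>110)&(y>.2)&(y<.35)&(x>.45)&(x<.6)
    print(n,red.sum(),np.round(W[red].mean(0),4),np.round(W[red].min(0),4),np.round(W[red].max(0),4))
    m=(z>.015)&(z<.2)&(x>.6)&(x<.75)&(y>-.35)&(y<-.15)&~((H[...,0]<5)|(H[...,0]>175)); print('orange',np.round(W[m].mean(0),3))
    for nm,b in dict(ram=(.6,.75,-.02,.09),dish=(.6,.75,.1,.24),tongs=(.22,.47,.03,.14)).items():
        m=(z>.006)&(z<.08)&(x>b[0])&(x<b[1])&(y>b[2])&(y<b[3]); print(nm,np.round(np.nanmin(W[m],0),3),np.round(np.nanmax(W[m],0),3))
for i in(90,0,-90): print(rack(0,i/1000,.183))
E
```

```text
[[-0.974 -0.     0.228]
 [-0.228  0.002 -0.974]
 [-0.    -1.    -0.002]]
['MotionError', 'read_state', 'tcp_to_grasp']
box ((585.1561889648438, 288.84283447265625), (160.22203063964844, 230.73794555664062), 8.076519966125488) [[489.63098 391.81226]
 [522.0486  163.36293]
 [680.6814  185.87341]
 [648.2638  414.32275]]
box ((583.4423828125, 285.4364013671875), (161.46058654785156, 238.6146697998047), 8.204052925109863) [[486.51324 392.00262]
 [520.5633  155.82991]
 [680.3715  178.87018]
 [646.3215  415.0429 ]]
top 41 [0.5392 0.2808 0.1101] [0.5308 0.2746 0.0889] [0.5475 0.2891 0.1164]
orange [ 0.661 -0.246  0.08 ]
ram [ 0.66  -0.02   0.006] [0.75  0.068 0.052]
dish [0.6   0.108 0.006] [0.75 0.24 0.08]
tongs [0.284 0.052 0.006] [0.457 0.133 0.017]
side 51 [0.5362 0.277  0.0998] [0.5263 0.2687 0.0724] [0.552  0.3358 0.1146]
orange [ 0.66  -0.264  0.075]
ram [ 0.715 -0.02   0.006] [0.75  0.058 0.051]
dish [0.6   0.103 0.006] [0.75 0.24 0.08]
tongs [0.291 0.061 0.006] [0.455 0.104 0.017]
[ 0.53354884 -0.16745098  0.183     ]
[ 0.5205 -0.2565  0.183 ]
[ 0.50745116 -0.34554902  0.183     ]
```

```bash
python3 - <<'E'
from h import *
B=np.array([.585,.288]); b=.141
for n in("top","side"):
    c=dict(np.load(n+"0.npz")); W=cloud(c); H=hsv(c)
    d=W[...,:2]-B; u=d[...,0]*np.cos(b)+d[...,1]*np.sin(b); v=-d[...,0]*np.sin(b)+d[...,1]*np.cos(b)
    wh=(H[...,1]<60)&(np.abs(u)<.07)&(np.abs(v)<.1)
    for lo in np.arange(-.07,.07,.02):
        m=wh&(u>lo)&(u<lo+.02); print(n,round(lo,2),m.sum(),np.round(np.nanmedian(W[m][:,2]),4))
    red=((H[...,0]<8)|(H[...,0]>172))&(H[...,1]>110)&(np.abs(u)<.07)&(np.abs(v)<.1)
    print(np.round(np.c_[u[red],v[red],W[red][:,2]],3)[::3])
    print('tongs etc')
c=dict(np.load("side0.npz"));crop(c,"pics/s_box.png",270,420,120,240,5)
E
```

```text
top -0.07 478 0.0779
top -0.05 447 0.0758
top -0.03 486 0.0739
top -0.01 480 0.0719
top 0.01 475 0.0697
top 0.03 476 0.0681
top 0.05 465 0.0659
top 0.07 0 nan
[[-0.037  0.005  0.112]
 [-0.038 -0.003  0.111]
 [-0.04   0.003  0.111]
 [-0.042 -0.006  0.113]
 [-0.043  0.     0.112]
 [-0.044 -0.006  0.106]
 [-0.046  0.003  0.114]
 [-0.047 -0.005  0.113]
 [-0.048  0.007  0.111]
 [-0.049 -0.002  0.114]
 [-0.05  -0.006  0.098]
 [-0.052  0.001  0.112]
 [-0.053 -0.005  0.105]
 [-0.055 -0.001  0.112]]
tongs etc
side -0.07 176 0.077
side -0.05 141 0.0747
side -0.03 178 0.0729
side -0.01 175 0.0712
side 0.01 177 0.0691
side 0.03 165 0.0668
side 0.05 158 0.0645
side 0.07 0 nan
[[-0.055  0.004  0.112]
 [-0.045 -0.001  0.113]
 [-0.056 -0.001  0.111]
 [-0.046 -0.004  0.111]
 [-0.059  0.002  0.105]
 [-0.051 -0.01   0.112]
 [-0.04  -0.007  0.108]
 [-0.051 -0.009  0.107]
 [-0.041 -0.009  0.105]
 [-0.05  -0.003  0.099]
 [-0.041 -0.01   0.102]
 [-0.051 -0.009  0.099]
 [-0.054 -0.008  0.095]
 [-0.056  0.003  0.084]
 [-0.048 -0.011  0.092]
 [-0.051 -0.005  0.084]
 [-0.051 -0.007  0.081]]
tongs etc
  return np.nanmean(a, axis, out=out, keepdims=keepdims)
```

View pics/s_box.png

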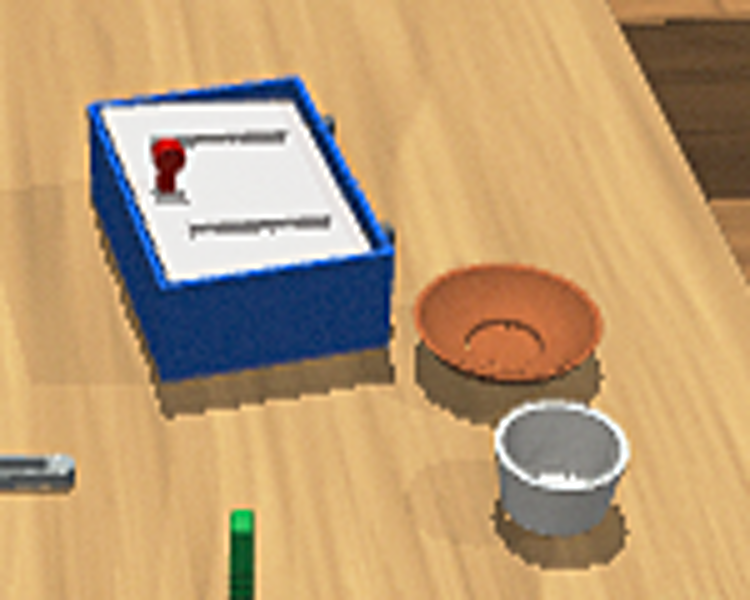

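The flap already stands open by about 0.1 rad, because its surface slopes from z=0.066 at the hinge to 0.078 at the near edge. That matches the knob top being measured at 0.113. Now I'll move above the right-hand scoop.

```bash
python3 - <<'E'
from h import *
y=[.145,.989,0]
delta(rack(0,-.09,.23),frame([0,0,-1],y))
E
```

```text
t 0.1 shift [-0.4154 -0.0378 -0.2223] turn [ 0.    -2.766 -0.003] turn [0.002 0.375 0.   ]
```

```bash
python3 -m handwheel '[[-0.052,-0.005,-0.028,0,0,0,0.35],[-0.052,-0.005,-0.028,0,0,0,0.35],[-0.052,-0.005,-0.028,0,0,0,0.35],[-0.052,-0.005,-0.028,0,0,0,0.35],[-0.052,-0.005,-0.028,0,0,0,0.35],[-0.052,-0.005,-0.028,0,0,0,0.35],[-0.052,-0.005,-0.028,0,0,0,0.35],[-0.052,-0.005,-0.028,0,0,0,0.35]]'
python3 -m handwheel '[[0,0,0,0,0.125,0,0.35],[0,0,0,0,0.125,0,0.35],[0,0,0,0,0.125,0,0.35]]'
python3 - <<'E'
from h import *
y=[.145,.989,0]; s=bot.read_state(); print(s["q"],s["tool_pos"],s["wrist_force"],s["width"])
delta(rack(0,-.09,.15),frame([0,0,-1],y))
c=optics.read_camera("side"); crop(c,"pics/a1.png",250,410,180,340,4)
E
```

```text
time: 1.1
tool_pos: [0.5088, -0.3428, 0.2326]
tcp_rot: [-0.243, 2.1, -2.1]
wrist_force: [0.1, -1.1, -0.1]
width: 0.353
time: 1.48
tool_pos: [0.5077, -0.3437, 0.2321]
tcp_rot: [-0.158, -2.144, 2.143]
wrist_force: [1.1, 0.5, 0.2]
width: 0.351
[-6.35720864e-01  1.27111113e-01  1.69375215e+00 -4.19366764e-05
  1.32211415e+00  1.08359618e+00] [ 0.50771096 -0.34372098  0.23209639] [1.14967375 0.45653737 0.21428059] 0.35093596280232514
t 1.48 shift [-0.0001  0.0821  0.0019] turn [-2.000e-03  3.139e+00  1.000e-03] turn [ 0.001 -0.003  0.001]
```

View pics/a1.png

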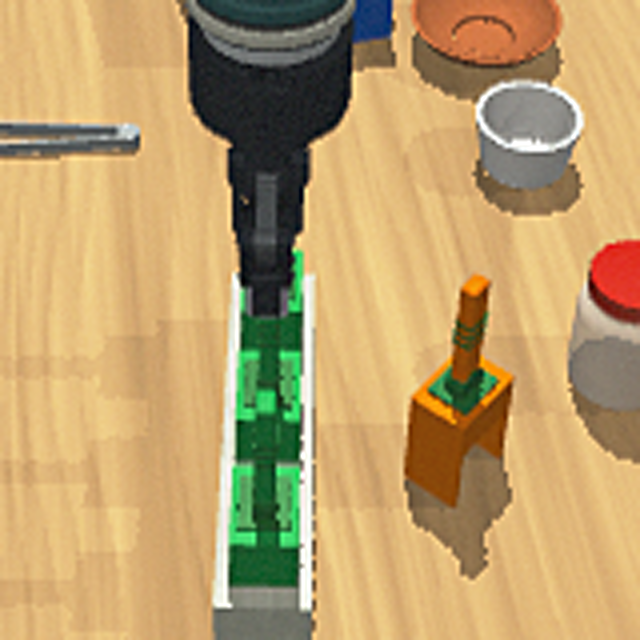

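The gripper hangs above the right-hand scoop with its jaws in line with the rack. Now I'll descend astride the handle and push left, which is tool -z.

```bash
python3 -m handwheel '[[0,0.04,0.001,0,0,0,0.35],[0,0.042,0.001,0,0,0,0.35],[0,0,0,0,0,0,0.35],[0,0,0,0,0,0,0.35]]'
python3 -m handwheel '[[0,0,-0.004,0,0,0,0.35],[0,0,-0.004,0,0,0,0.35],[0,0,-0.003,0,0,0,0.35],[0,0,0,0,0,0,0.35]]'
python3 - <<'E'
from h import *
print(bot.read_state()["wrist_force"])
c=optics.read_camera("top"); crop(c,"pics/a2.png",350,470,180,260,6)
E
```

```text
time: 2.02
tool_pos: [0.508, -0.3468, 0.1521]
tcp_rot: [-0.156, -2.146, 2.147]
wrist_force: [-0.4, 0.6, 0.5]
width: 0.35
time: 2.52
tool_pos: [0.5093, -0.3352, 0.1513]
tcp_rot: [-0.156, -2.146, 2.147]
wrist_force: [-0.3, 0.9, -0.8]
width: 0.351
[-0.25136519  0.90052304 -0.84186418]
```

View pics/a2.png

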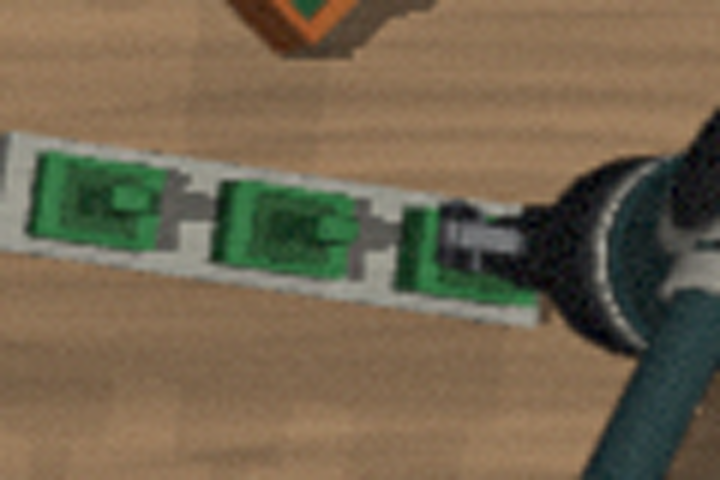

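```bash
python3 -m handwheel '[[0,0,-0.002,0,0,0,0.35],[0,0,-0.002,0,0,0,0.35],[0,0,0,0,0,0,0.35]]'
python3 -m handwheel '[[0,0,-0.002,0,0,0,0.35],[0,0,-0.002,0,0,0,0.35],[0,0,0,0,0,0,0.35]]'
```

```text
time: 2.95
tool_pos: [0.5096, -0.3314, 0.1508]
tcp_rot: [-0.156, -2.146, 2.146]
wrist_force: [0.8, 0.1, -0.6]
width: 0.352
time: 3.32
tool_pos: [0.5103, -0.3274, 0.1508]
tcp_rot: [-0.156, -2.146, 2.146]
wrist_force: [0.2, -0.3, 0.0]
width: 0.351
```

```bash
python3 -m handwheel '[[0,0,-0.002,0,0,0,0.35],[0,0,-0.002,0,0,0,0.35],[0,0,0,0,0,0,0.35]]'
python3 - <<'E'
from h import *
print(bot.read_state()["wrist_force"])
c=optics.read_camera("top"); crop(c,"pics/a3.png",350,470,180,260,6)
c=optics.read_camera("side"); crop(c,"pics/a3s.png",250,410,180,340,4)
E
```

```text
time: 3.7
tool_pos: [0.5108, -0.3234, 0.1509]
tcp_rot: [-0.156, -2.146, 2.146]
wrist_force: [-0.5, -0.4, 0.4]
width: 0.348
[-0.47448671 -0.39701999  0.35767778]
```

View pics/a3.png

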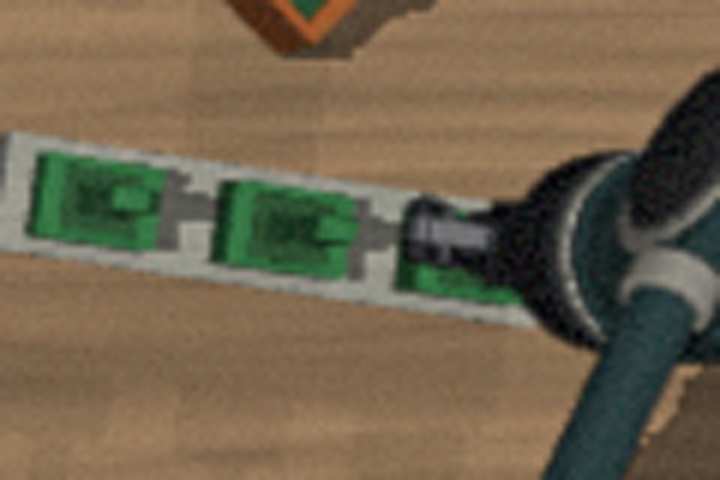

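View pics/a3s.png

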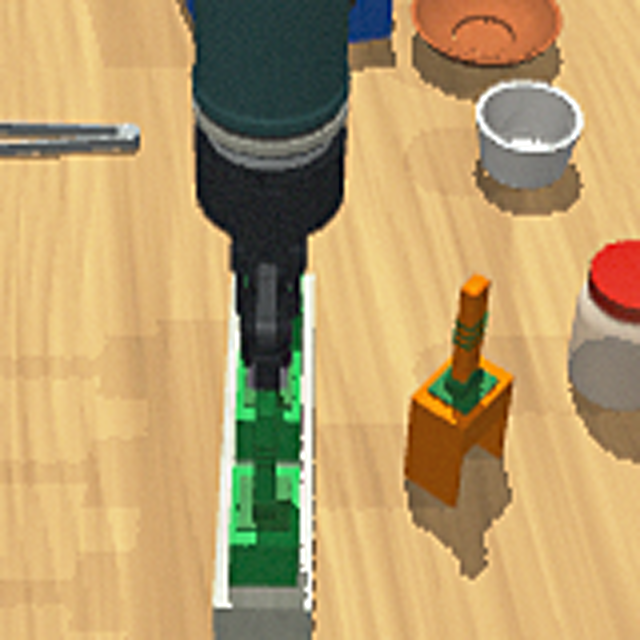

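After roughly 17 mm of travel against the handle the force is still below 1 N, so this handle looks loose and is now well over to the left. Now I'll swing it right, watching the force.

```bash
python3 -m handwheel '[[0,0,0.006,0,0,0,0.35],[0,0,0.006,0,0,0,0.35],[0,0,0.006,0,0,0,0.35],[0,0,0.006,0,0,0,0.35],[0,0,0.004,0,0,0,0.35],[0,0,0,0,0,0,0.35]]'
python3 -m handwheel '[[0,0,0.003,0,0,0,0.35],[0,0,0.003,0,0,0,0.35],[0,0,0.003,0,0,0,0.35],[0,0,0,0,0,0,0.35]]'
python3 -m handwheel '[[0,0,0.003,0,0,0,0.35],[0,0,0.003,0,0,0,0.35],[0,0,0,0,0,0,0.35]]'
```

```text
time: 4.55
tool_pos: [0.5067, -0.3517, 0.1508]
tcp_rot: [-0.157, -2.146, 2.146]
wrist_force: [-0.2, 0.5, -0.7]
width: 0.351
time: 5.05
tool_pos: [0.5054, -0.3604, 0.1509]
tcp_rot: [-0.156, -2.146, 2.146]
wrist_force: [-0.2, -0.7, 0.7]
width: 0.349
time: 5.42
tool_pos: [0.5046, -0.3664, 0.1509]
tcp_rot: [-0.156, -2.146, 2.146]
wrist_force: [0.4, -0.3, -0.1]
width: 0.35
```

```bash
python3 -m handwheel '[[0,0,0.003,0,0,0,0.35],[0,0,0.003,0,0,0,0.35],[0,0,0,0,0,0,0.35]]'
python3 -m handwheel '[[0,0,-0.003,0,0,0,0.35],[0,-0.04,0,0,0,0,0.35],[0,-0.04,0,0,0,0,0.35],[-0.05,-0.03,0,0,0,0,0.35],[-0.05,0,0,0,0,0,0.35],[-0.05,0,0,0,0,0,0.35]]'
python3 - <<'E'
from h import *
c=optics.read_camera("top"); crop(c,"pics/a4.png",350,470,180,260,6)
c=optics.read_camera("side"); crop(c,"pics/a4s.png",250,410,180,340,4)
E
```

```text
time: 5.8
tool_pos: [0.5037, -0.3724, 0.1509]
tcp_rot: [-0.156, -2.146, 2.146]
wrist_force: [0.2, -0.2, -0.1]
width: 0.351
time: 6.55
tool_pos: [0.6544, -0.3909, 0.2623]
tcp_rot: [-0.158, -2.146, 2.148]
wrist_force: [0.2, -1.1, -0.3]
width: 0.35
```

View pics/a4.png

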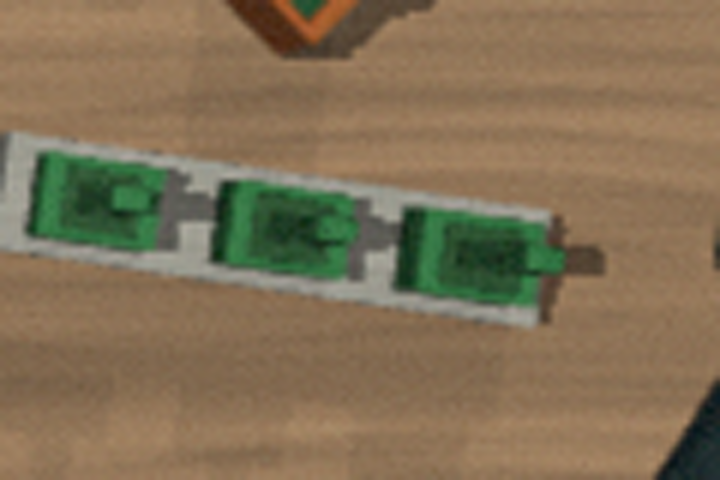

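View pics/a4s.png

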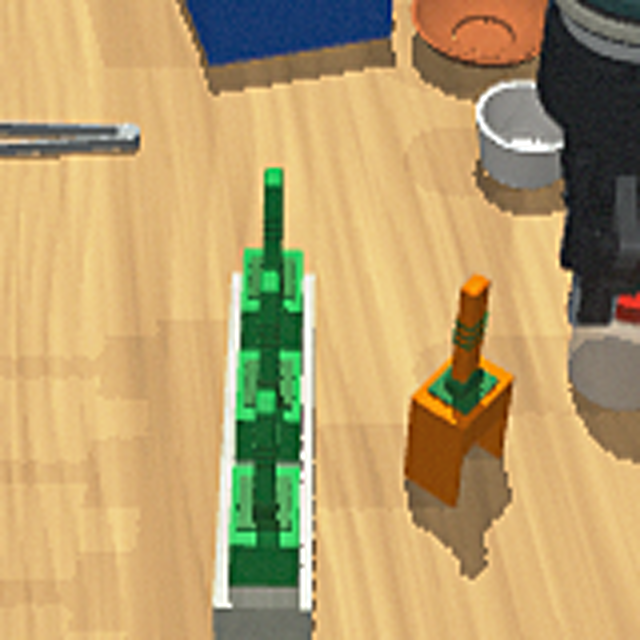

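The right-hand handle stands exactly where it was, at top-view pixel (441,223), so it wasn't moved. I'll check whether the fingers really reached it.

```bash
python3 - <<'E'
from h import *
s,p,r=cur(); print(p,s["time"])
for n in("side","top"):
    c=optics.read_camera(n); W=cloud(c); print(n,proj(c,p))
    m=(np.linalg.norm(W-p,axis=-1)<.09); q=r.inv().apply(W[m]-p)
    print(m.sum()); 
    for lo in np.arange(-.09,.03,.01):
        k=(q[:,1]>lo)&(q[:,1]<lo+.01); 
        if k.sum()>3: print(round(lo,2),k.sum(),np.round(q[k].min(0),3),np.round(q[k].max(0),3))
    cv2.imwrite(f"pics/g_{n}.png",c["image"][:,:,::-1])
c0=dict(np.load("top0.npz"))
for cc,nm in((c0,'0'),(optics.read_camera("top"),'now')):
    W=cloud(cc);H=hsv(cc);z=W[...,2]
    g=(H[...,0]>45)&(H[...,0]<80)&(H[...,1]>100)&(z>.165)&(z<.2)
    l=cv2.connectedComponentsWithStats(g.astype(np.uint8))
    for i in range(1,l[0]):
        if l[2][i,4]>8: print(nm,l[3][i],np.round(W[l[1]==i].mean(0),4))
E
```

```text
[ 0.65639772 -0.38997276  0.25782004] 6.65
side [[391.5501341  265.67380779]]
162
-0.09 12 [ 0.011 -0.086 -0.028] [ 0.014 -0.08   0.03 ]
-0.08 7 [ 0.01  -0.077 -0.022] [ 0.011 -0.07   0.023]
-0.07 43 [-0.007 -0.068 -0.021] [ 0.011 -0.06   0.031]
-0.06 55 [-0.011 -0.06  -0.015] [ 0.011 -0.05   0.031]
-0.05 40 [-0.01  -0.05  -0.021] [ 0.011 -0.04   0.03 ]
-0.04 5 [-0.01  -0.04  -0.015] [ 0.008 -0.038  0.023]
top [[468.71390758 161.33284878]]
55
-0.09 4 [ 0.009 -0.083 -0.029] [ 0.015 -0.08  -0.019]
-0.08 8 [ 0.008 -0.078 -0.03 ] [ 0.013 -0.07   0.016]
-0.07 10 [ 0.008 -0.068 -0.026] [ 0.013 -0.06   0.021]
-0.06 17 [ 0.007 -0.06  -0.029] [ 0.013 -0.051  0.015]
-0.05 15 [ 0.005 -0.05  -0.022] [ 0.013 -0.041  0.022]
0 [371.3030303  212.78787879] [ 0.5335 -0.1665  0.1803]
0 [405.21875 217.71875] [ 0.5208 -0.2543  0.1799]
0 [439.47058824 222.76470588] [ 0.5078 -0.3427  0.1799]
now [371.3030303  212.78787879] [ 0.5335 -0.1665  0.1807]
now [405.3125 217.75  ] [ 0.5207 -0.2544  0.1804]
now [439.29411765 222.70588235] [ 0.508  -0.3425  0.1792]
```

View pics/g_side.png

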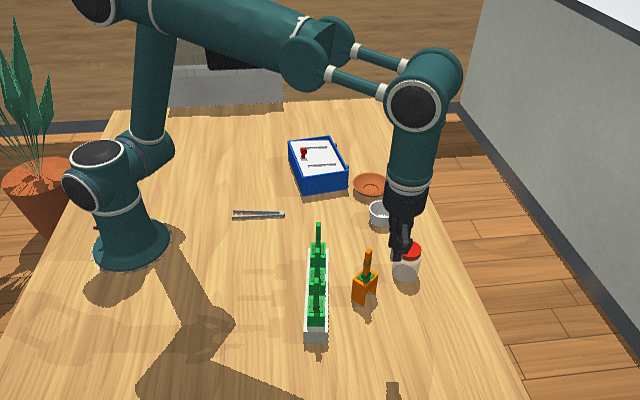

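```bash
python3 - <<'E'
from h import *
s,p,r=cur()
c=optics.read_camera("side"); im=c["image"].copy()
W=cloud(c)
for yy in(0,-.0187,-.04):
    u,v=proj(c,p+r.apply([0,yy,0]))[0]; print(yy,u,v)
    im[int(round(v)),int(round(u))]=[255,0,255]
c["image"]=im; crop(c,"pics/g2.png",370,440,200,280,8)
q=r.inv().apply((W-p).reshape(-1,3)).reshape(W.shape)
for v in range(235,275,2): print(v,' '.join('%4d'%(1000*q[v,u,1]) if np.linalg.norm(q[v,u])<.12 else '   .' for u in range(385,416,2)))
E
```

```text
0 389.64720330005537 265.2640781546069
-0.0187 390.761422943916 259.0519092082741
-0.04 392.0695937728076 251.75839374701232
235    .  -64 -111 -110 -109 -107 -109    .    .    .    . -111    .    .    .    .
237    .  -63 -106 -105 -106    . -106    .    .    .    . -108    .    .    .    .
239    .  -60  -60 -100 -103    .    .    .    .    .    .    .    .    .    .    .
241    .  -56  -56  -96  -96    .    .    .    .    .    .    .    .    .    .    .
243    .  -49  -50  -94 -109    .    .    .    .    .    .    .    .    .    .    .
245    .  -43  -82  -88 -107    .    .    .    .    .    .    .    .    .    .    .
247    .    .  -38  -86 -106    .    .    .    .    .    .    .    .    .    .    .
249    .    .  -66  -90 -104    .    . -106    .    .    .    .    .    .    .    .
251    .    .  -63  -88  -96  -92  -90  -92  -92  -95 -100    .    .    .    .    .
253    .    .  -60  -59  -88  -86  -86  -88  -85  -88    .    .    .    .    .    .
255    .    .  -56  -59  -61  -62  -61  -62    .    .    .    .    .    .    .    .
257    .    .  -49  -54  -57  -57  -57  -50    .    .    .    .    .    .    .    .
259    .    .  -44  -53  -49  -47  -52  -45    .    .    .    .    .    .    .    .
261    .    .    .    .  -39  -38  -38    .    .    .    .    .    .    .    .    .
263    .    .    .    .    .    .    .    .    .    .    .    .    .    .    .    .
265    .    .    .    .    .    .    .    .    .    .    .    .    .    .    .    .
267    .    .    .    .    .    .    .    .    .    .    .    .    .    .    .    .
269    .    .    .    .    .    .    .    .    .    .    .    .    .    .    .    .
271    .    .    .    .    .    .    .    .    .    .    .    .    .    .    .    .
273    .    .    .    .    .    .    .    .    .    .    .    .    .    .    .    .
```

View pics/g2.png

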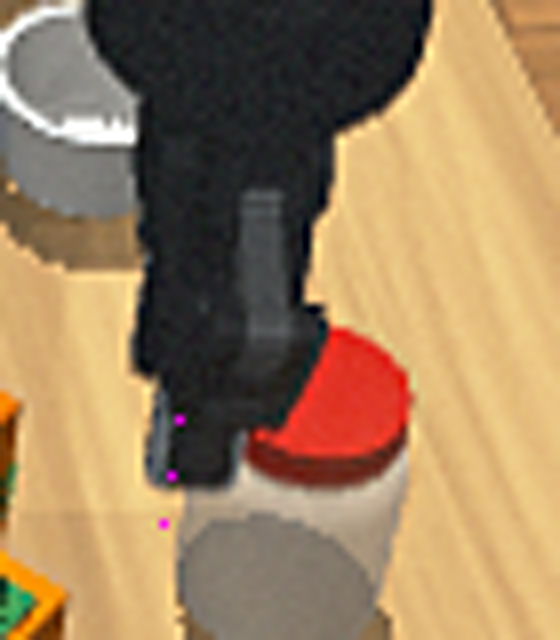

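```bash
python3 -m handwheel '[[0,-0.02,0,0,0,0,0],[0,0,0,0,0,0,0],[0,0,0,0,0,0,0],[0,0,0,0,0,0,0]]'; cat > tip.py <<'E'
from h import *
s,p,r=cur(); print(p,s["width"])
c=optics.read_camera("side"); W=cloud(c)
for yy in(0,-.02,-.04): print(yy,[np.round(proj(c,p+r.apply([0,yy,zz]))[0],1) for zz in(-.02,0,.02)])
q=r.inv().apply((W-p).reshape(-1,3)).reshape(W.shape)
m=(abs(q[...,0])<.03)&(abs(q[...,2])<.06)&(q[...,1]>-.09)&(q[...,1]<.02)
Q=q[m]; o=np.argsort(-Q[:,1])[:14]; v,u=np.where(m)
print(np.round(np.c_[u[o],v[o],Q[o]*1000]).astype(int))
import sys
u0,v0=proj(c,p)[0].astype(int); crop(c,sys.argv[1],u0-35,u0+35,v0-55,v0+25,8)
E
python3 tip.py pics/g3.png
```

```text
time: 7.35
tool_pos: [0.6522, -0.3908, 0.2808]
tcp_rot: [-0.156, -2.146, 2.146]
wrist_force: [0.4, -0.6, 0.3]
width: -0.002
[ 0.65217712 -0.3907813   0.28079797] -0.0021850158865693655
0 [array([389.9, 251.2]), array([391. , 258.5]), array([392. , 266.1])]
-0.02 [array([391.1, 244.3]), array([392.2, 251.6]), array([393.3, 259.3])]
-0.04 [array([392.3, 237.2]), array([393.4, 244.6]), array([394.6, 252.2])]
[[391 248   5 -36   6]
 [397 248  -7 -37   6]
 [394 248  -1 -37   6]
 [392 248   3 -37   7]
 [390 248   7 -37   7]
 [398 248  -8 -38   7]
 [395 248  -2 -38   8]
 [393 248   2 -38   8]
 [396 248  -4 -39   8]
 [399 247 -10 -40   6]
 [388 244  11 -40  -1]
 [389 247   9 -41   8]
 [390 247   8 -42   9]
 [388 243  11 -43  -1]]
```

View pics/g3.png

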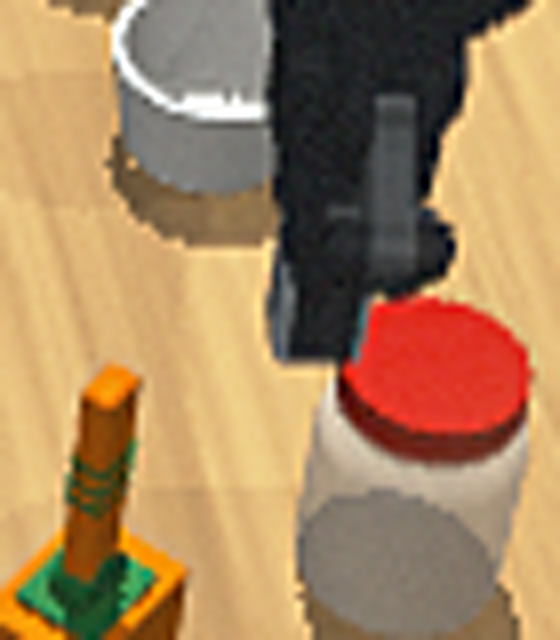

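With the gripper shut, depth from the side camera puts the real fingertips about 36 mm short of the reported TCP. So my first wiggle passed above the handle and touched nothing, which fits the forces near zero. I'll correct for that offset and wiggle again.

```bash
python3 - <<'E'
from h import *
delta(rack(0,-.09,.23),frame([0,0,-1],[-.145,-.989,0])); delta(rack(0,-.09,.112))
E
```

```text
t 7.4 shift [ 0.1498  0.0506 -0.0237] turn [0.    0.    0.001] turn [ 1.000e-03 -3.141e+00 -0.000e+00] 
t 7.4 shift [ 0.1497  0.1686 -0.0237]
```

```bash
python3 -m handwheel '[[0.05,0,-0.008,0,0,0,0.35],[0.05,0,-0.008,0,0,0,0.35],[0.05,0.01,-0.008,0,0,0,0.35],[0,0.05,0,0,0,0,0.35],[0,0.055,0,0,0,0,0.35],[0,0.053,0,0,0,0,0.35],[0,0,0,0,0,0,0.35],[0,0,0,0,0,0,0.35]]'
python3 -m handwheel '[[0,0,-0.004,0,0,0,0.35],[0,0,-0.004,0,0,0,0.35],[0,0,0,0,0,0,0.35]]'
python3 -m handwheel '[[0,0,-0.002,0,0,0,0.35],[0,0,-0.002,0,0,0,0.35],[0,0,0,0,0,0,0.35]]'
```

```text
time: 8.4
tool_pos: [0.5086, -0.3461, 0.1146]
tcp_rot: [-0.158, -2.146, 2.148]
wrist_force: [1.0, 0.0, 0.1]
width: 0.35
time: 8.78
tool_pos: [0.5097, -0.3376, 0.1144]
tcp_rot: [-0.158, -2.146, 2.149]
wrist_force: [0.4, -0.3, -0.6]
width: 0.352
time: 9.15
tool_pos: [0.5096, -0.3338, 0.1132]
tcp_rot: [-0.156, -2.146, 2.147]
wrist_force: [0.2, -1.8, 1.5]
width: 0.351
```

```bash
python3 -m handwheel '[[0,0,-0.002,0,0,0,0.35],[0,0,-0.001,0,0,0,0.35],[0,0,0,0,0,0,0.35]]'
python3 -m handwheel '[[0,0,-0.002,0,0,0,0.35],[0,0,-0.001,0,0,0,0.35],[0,0,0,0,0,0,0.35]]'
```

```text
time: 9.52
tool_pos: [0.51, -0.3313, 0.1133]
tcp_rot: [-0.157, -2.145, 2.148]
wrist_force: [-1.2, -4.9, 3.1]
width: 0.348
time: 9.9
tool_pos: [0.5104, -0.3295, 0.1135]
tcp_rot: [-0.157, -2.143, 2.15]
wrist_force: [-1.0, -8.0, 2.3]
width: 0.349
```

The force climbs to 8 N within a few millimetres, so the right handle is sound. Next is the middle one.

```bash
python3 -m handwheel '[[0,0,0.008,0,0,0,0.35],[0,0,0.008,0,0,0,0.35],[0,-0.05,0,0,0,0,0.35],[0,-0.02,-0.03,0,0,0,0.35],[0,0,-0.06,0,0,0,0.35],[0,0,0,0,0,0,0.35]]'
python3 - <<'E'
from h import *
delta([.5207,-.2555,.112],frame([0,0,-1],[-.145,-.989,0]))
E
```

```text
time: 10.65
tool_pos: [0.521, -0.2506, 0.1826]
tcp_rot: [-0.151, -2.15, 2.145]
wrist_force: [-1.1, -0.8, -0.1]
width: 0.353
t 10.65 shift [-0.0005  0.0706  0.0051] turn [0.003 0.004 0.001] turn [ 2.000e-03 -3.137e+00 -4.000e-03]
```

```bash
python3 -m handwheel '[[0,0.035,0.003,0,0,0,0.35],[0,0.035,0.001,0,0,0,0.35],[0,0,0,0,0,0,0.35]]'
python3 -m handwheel '[[0,0,-0.004,0,0,0,0.35],[0,0,-0.004,0,0,0,0.35],[0,0,-0.003,0,0,0,0.35],[0,0,0,0,0,0,0.35]]'
python3 -m handwheel '[[0,0,-0.002,0,0,0,0.35],[0,0,-0.002,0,0,0,0.35],[0,0,0,0,0,0,0.35]]'
```

```text
time: 11.02
tool_pos: [0.5169, -0.257, 0.1087]
tcp_rot: [-0.148, -2.146, 2.138]
wrist_force: [-1.1, -0.1, 0.6]
width: 0.354
time: 11.52
tool_pos: [0.5227, -0.2475, 0.1139]
tcp_rot: [-0.157, -2.146, 2.148]
wrist_force: [1.3, 0.2, 0.0]
width: 0.351
time: 11.9
tool_pos: [0.5228, -0.2436, 0.1132]
tcp_rot: [-0.157, -2.146, 2.147]
wrist_force: [-0.0, -1.1, 2.5]
width: 0.35
```

```bash
python3 -m handwheel '[[0,0,-0.002,0,0,0,0.35],[0,0,-0.002,0,0,0,0.35],[0,0,0,0,0,0,0.35]]'
```

```text
time: 12.28
tool_pos: [0.5232, -0.2393, 0.1129]
tcp_rot: [-0.156, -2.146, 2.146]
wrist_force: [1.0, -2.0, 0.7]
width: 0.352
```

```bash
python3 -m handwheel '[[0,0,-0.002,0,0,0,0.35],[0,0,-0.002,0,0,0,0.35],[0,0,0,0,0,0,0.35]]'
```

```text
time: 12.65
tool_pos: [0.5237, -0.2352, 0.1127]
tcp_rot: [-0.156, -2.146, 2.146]
wrist_force: [1.0, -2.6, 1.1]
width: 0.351
```

```bash
python3 -m handwheel '[[0,0,-0.002,0,0,0,0.35],[0,0,-0.002,0,0,0,0.35],[0,0,0,0,0,0,0.35]]'
python3 -m handwheel '[[0,0,-0.002,0,0,0,0.35],[0,0,-0.002,0,0,0,0.35],[0,0,0,0,0,0,0.35]]'
```

```text
time: 13.02
tool_pos: [0.5241, -0.2312, 0.1126]
tcp_rot: [-0.155, -2.146, 2.145]
wrist_force: [-0.6, -0.6, -1.8]
width: 0.35
time: 13.4
tool_pos: [0.5244, -0.2297, 0.1127]
tcp_rot: [-0.155, -2.142, 2.15]
wrist_force: [-0.2, -8.6, -2.2]
width: 0.35
```

The middle handle swings freely at about 1–2 N and stops hard at about 25 mm of travel, so this is the loose one and it has gone fully left. Now I'll swing it right over to the right.

```bash
python3 -m handwheel '[[0,0,0.006,0,0,0,0.35],[0,0,0.006,0,0,0,0.35],[0,0,0.006,0,0,0,0.35],[0,0,0.006,0,0,0,0.35],[0,0,0.006,0,0,0,0.35],[0,0,0.006,0,0,0,0.35],[0,0,0.004,0,0,0,0.35],[0,0,0,0,0,0,0.35]]'
python3 -m handwheel '[[0,0,0.004,0,0,0,0.35],[0,0,0.003,0,0,0,0.35],[0,0,0,0,0,0,0.35]]'
```

```text
time: 14.4
tool_pos: [0.519, -0.2676, 0.1128]
tcp_rot: [-0.156, -2.146, 2.146]
wrist_force: [0.9, -0.1, 0.4]
width: 0.352
time: 14.78
tool_pos: [0.518, -0.2744, 0.1129]
tcp_rot: [-0.156, -2.146, 2.146]
wrist_force: [0.1, 1.4, 1.6]
width: 0.351
```

```bash
python3 -m handwheel '[[0,0,0.003,0,0,0,0.35],[0,0,0.002,0,0,0,0.35],[0,0,0,0,0,0,0.35]]'
python3 -m handwheel '[[0,0,0.002,0,0,0,0.35],[0,0,0.002,0,0,0,0.35],[0,0,0,0,0,0,0.35]]'
```

```text
time: 15.15
tool_pos: [0.5172, -0.2793, 0.1127]
tcp_rot: [-0.156, -2.146, 2.146]
wrist_force: [0.3, -0.3, 0.7]
width: 0.348
time: 15.52
tool_pos: [0.5166, -0.2828, 0.1126]
tcp_rot: [-0.156, -2.147, 2.145]
wrist_force: [0.3, 2.8, -0.7]
width: 0.354
```

Now I'll lift clear and check the lean.

```bash
python3 -m handwheel '[[0,0,-0.003,0,0,0,0.35],[0,-0.05,0,0,0,0,0.35],[0,-0.05,0,0,0,0,0.35],[0.06,-0.02,0,0,0,0,0.35],[0.06,0,0,0,0,0,0.82],[0.03,0,0,0,0,0,0.82]]'
python3 - <<'E'
from h import *
s,p,r=cur(); print(np.round(s["q"],4))
cc=optics.read_camera("top"); W=cloud(cc);H=hsv(cc);z=W[...,2]
g=(H[...,0]>45)&(H[...,0]<80)&(H[...,1]>100)&(z>.165)&(z<.2)
l=cv2.connectedComponentsWithStats(g.astype(np.uint8))
for i in range(1,l[0]):
        if l[2][i,4]>8: print(l[3][i],np.round(W[l[1]==i].mean(0),4))
crop(cc,"pics/b1.png",350,470,180,260,6)
E
```

```text
time: 16.27
tool_pos: [0.3673, -0.2584, 0.2333]
tcp_rot: [-0.157, -2.144, 2.148]
wrist_force: [-0.4, -0.6, 0.1]
width: 0.764
[-6.6750e-01 -2.0110e-01  2.0085e+00 -1.4000e-03  1.3328e+00  1.0493e+00]
[371.3030303  212.78787879] [ 0.5335 -0.1665  0.1805]
[412.65625 218.71875] [ 0.5182 -0.2743  0.1767]
[438.4        222.42857143] [ 0.5087 -0.3402  0.1792]
```

View pics/b1.png

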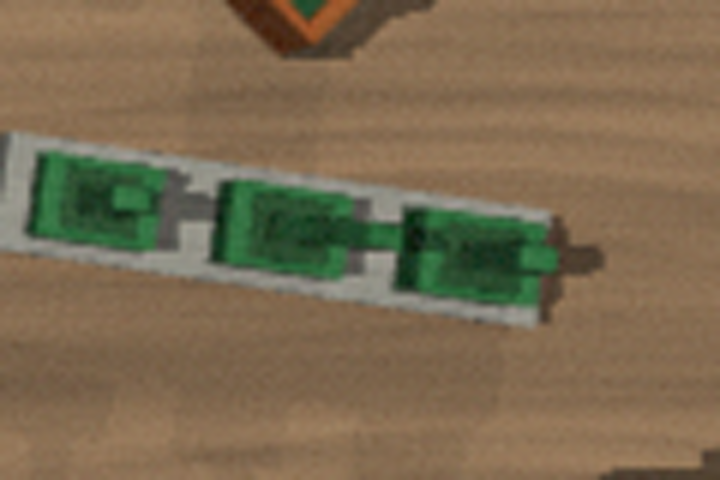

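The middle tip has moved 20 mm to the right, which is a lean of about -0.23 rad, and the two sound handles are upright. Next I'll go to a tilted pregrasp, tool pointing away from the robot and 35° below horizontal.

```bash
python3 -m handwheel '[[-0.06,-0.01,0,0,0,0,0.82],[-0.058,-0.007,0,0,0,0,0.82],[0,0,0,0,0,0.16,0.82],[0,0,0,0,0,0.16,0.82],[0,0,0,0,0,0.16,0.82],[0,0,0,0,0,0.16,0.82],[0,0,0,0,0,0.16,0.82],[0,0,0,0,0,0.16,0.82]]'
python3 - <<'E'
from h import *
a=np.radians(35); yd=np.r_[np.cos(a)*np.array([.989,-.145]),-np.sin(a)]
G=np.array([.5207,-.2565,.074]); F=frame(yd,[-.145,-.989,0])
s,p,r=cur(); print(np.round(s["q"],3),p,np.round(r.as_matrix()[:,1],3))
delta(G+.055*yd-.1*yd+[0,0,.1],F); delta(G+.055*yd-.1*yd,F)
E
python3 tip.py pics/g4.png
```

```text
time: 17.32
tool_pos: [0.4865, -0.2737, 0.2492]
tcp_rot: [0.971, 1.641, -1.756]
wrist_force: [0.9, 0.8, -1.3]
width: 0.826
[-0.993 -0.455  2.444  1.066  0.762  0.052] [ 0.4865154  -0.27369922  0.24924828] [ 0.793 -0.111 -0.599]
t 17.32 shift [ 0.0429  0.0253 -0.0219] turn [0.006 0.001 0.031] turn [ 0.049 -3.14  -0.009] 
t 17.32 shift [ 0.1229  0.0852 -0.0217] turn [0.006 0.001 0.031] turn [ 0.049 -3.14  -0.009] 
[ 0.4865154  -0.27369922  0.24924828] 0.82575818513728
0 [array([303.5, 228.8]), array([303.1, 235.1]), array([302.7, 241.6])]
-0.02 [array([296.3, 224.8]), array([295.8, 231.1]), array([295.2, 237.6])]
-0.04 [array([288.9, 220.8]), array([288.3, 227. ]), array([287.6, 233.5])]
[[288 214  -3 -46 -35]
 [285 239  -2 -46  42]
 [286 216   5 -46 -35]
 [287 215   0 -47 -34]
 [285 217   8 -47 -35]
 [289 213  -8 -47 -34]
 [282 242   8 -47  43]
 [282 241   8 -47  41]
 [286 238  -7 -47  44]
 [283 241   3 -47  44]
 [283 240   3 -48  42]
 [289 212  -9 -48 -35]
 [288 213  -6 -48 -36]
 [285 238  -4 -48  42]]
```

View pics/g4.png

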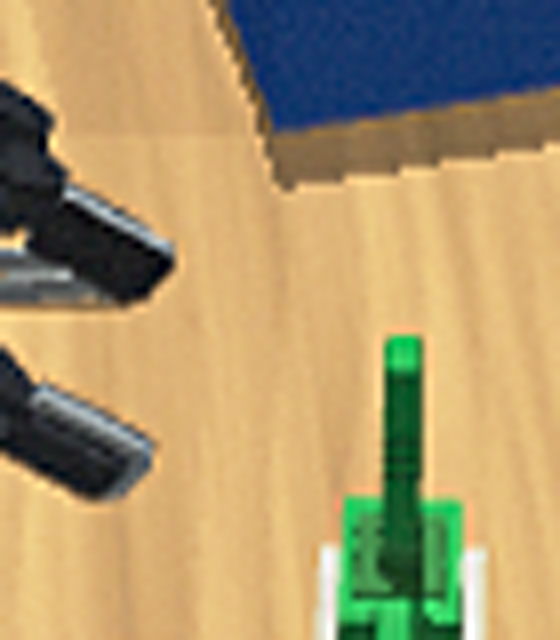

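```bash
cat > kin.py <<'E'
import numpy as np
from scipy.optimize import least_squares
from scipy.spatial.transform import Rotation as R
def fk(q,k):
    a1,d1,L2,L3,a3,T,tx=k
    Rz=lambda a:R.from_euler('z',a).as_matrix(); Ry=lambda a:R.from_euler('y',a).as_matrix()
    M=Rz(q[0]); p=np.array([0,0,d1])+M@[a1,0,0]
    M=M@Ry(q[1]); p=p+M@[0,0,L2]
    M=M@Ry(q[2]); p=p+M@[a3,0,L3]
    M=M@Rz(q[3])@Ry(q[4]); M=M@Rz(q[5]); p=p+M@[0,0,T]
    return p,M
Q=np.array([[-1.37788008e+00,2.64789017e-01,1.60537458e+00,2.38574649e-05,1.27371400e+00,-3.69144083e-02],
[-6.35720864e-01,1.27111113e-01,1.69375215e+00,-4.19366764e-05,1.32211415e+00,1.08359618e+00],
[-6.6750e-01,-2.0110e-01,2.0085e+00,-1.4000e-03,1.3328e+00,1.0493e+00],
[-0.993,-0.455,2.444,1.066,0.762,0.052]])
P=np.array([[0.15361271,-0.65644202,0.19153766],[0.50771096,-0.34372098,0.23209639],[.3673,-.2584,.2333],[0.4865154,-0.27369922,0.24924828]])
if __name__=="__main__":
    f=lambda k:np.concatenate([fk(q,k)[0]-p for q,p in zip(Q,P)]+[.01*(k-k0)*0.1])
    k0=np.array([0,.3,.4,.4,0,.25,0.])
    s=least_squares(f,k0); print(np.round(s.x,4)); print(np.round(f(s.x)[:12]*1000,1))
    print(np.round(fk(Q[3],s.x)[1],3))
E
python3 kin.py
```

```text
[-0.0906  0.3624  0.5237  0.6746  0.0587  0.4251  0.    ]
[-24.6  -3.8  -3.9 -13.4 -21.    0.8 -16.3 -19.    1.9  -0.8  -0.9   1.3]
[[ 0.139  0.593  0.793]
 [ 0.99  -0.085 -0.11 ]
 [ 0.002  0.801 -0.599]]
```

```bash
python3 - <<'E'
s=open('kin.py').read()
s=s.replace("T,tx=k","T,b=k").replace("M@[a1,0,0]","M@[a1,b,0]").replace(".01*(k-k0)*0.1","1e-4*(k-k0)")
s+='''
    K=s.x
    from scipy.optimize import minimize
'''
open('kin.py','w').write(s)
E
python3 kin.py; python3 -c "
from h import *
s,p,r=cur();print(s['q'],p,r.as_matrix()[:,1])"
```

```text
[6.000e-04 2.505e-01 5.117e-01 5.653e-01 2.000e-04 3.858e-01 2.490e-02]
[ 0. -0.  0. -0.  0. -0. -0. -0. -0.  0.  0. -0.]
[[ 0.139  0.593  0.793]
 [ 0.99  -0.085 -0.11 ]
 [ 0.002  0.801 -0.599]]
[-0.99636269 -0.45423093  2.45392573  1.0741571   0.76185366  0.0407155 ] [ 0.48436414 -0.27129445  0.24348098] [ 0.79269266 -0.10783533 -0.60000824]
```

The kinematics fit exactly, so I'll check reachability for the grasp, the lift and the laying down.

```bash
cat > ik.py <<'E'
from kin import *
K=np.array([6e-4,.2505,.5117,.5653,2e-4,.3858,.0249])
LO=np.array([-2.63,-.94,.31,-1.31,0,-2.55]);HI=np.array([2.63,2.18,2.57,4.45,2.66,2.55])
def ik(p,Rt,q0=None):
    best=None
    Rm=Rt.as_matrix(); M=np.stack([-Rm[:,2],-Rm[:,0],Rm[:,1]],1)
    def f(q):
        a,B=fk(q,K); return np.concatenate([(a-p)*5,(B-M).ravel()])
    S=[q0] if q0 is not None else [[a,.2,1.8,w,1.2,c] for a in(np.arctan2(p[1],p[0]),) for w in(0,1,-1,3) for c in(-1.2,0,1.2)]
    for s in S:
        r=least_squares(f,np.clip(s,LO+.01,HI-.01),bounds=(LO,HI))
        if best is None or r.cost<best.cost: best=r
    return best.cost,best.x
E
cat > chk.py <<'E'
from h import *; from ik import *
def T(yaw,pitch): # pitch below horizontal, heading yaw
    h=np.array([np.cos(yaw),np.sin(yaw)]); yd=np.r_[np.cos(pitch)*h,-np.sin(pitch)]
    return yd,frame(yd,[h[1],-h[0],0])
if __name__=="__main__":
    G=np.array([.5207,-.2565,.074]); q=None
    for al in(30,35,40,45):
        yd,F=T(PSI,np.radians(al)); print(al)
        for nm,d in dict(pre=-.06*yd+[0,0,.03],grasp=0*yd,lift=np.r_[0,0,.1],lift2=np.r_[-.05,0,.12]).items():
            c,q=ik(G+d+.06*yd,F); print(nm,'%.5f'%c,np.round(q,2))
        for x,y,yaw in((.45,-.03,0),(.5,0,0),(.5,-.05,0),(.45,0.0,-.3),(.42,-.2,-.146)):
            yd,F=T(yaw,np.radians(al+90)); c,q=ik(np.array([x,y,.025])+.06*yd,F); print('lay',x,y,yaw,'%.5f'%c,np.round(q,2))
E
python3 chk.py
```

```text
30
pre 0.00307 [-0.93 -0.07  2.57  1.81  0.7  -0.8 ]
grasp 0.00000 [-0.81  0.18  2.54  2.24  0.75 -1.2 ]
lift 0.00000 [-0.81 -0.1   2.52  1.9   0.59 -0.76]
lift2 0.00002 [-0.93 -0.24  2.57  1.66  0.66 -0.58]
lay 0.45 -0.03 0 0.00000 [-0.09  0.44  1.93 -0.05  1.29  1.51]
lay 0.5 0 0 0.00000 [-0.04  0.51  1.82 -0.02  1.34  1.54]
lay 0.5 -0.05 0 0.00000 [-0.11  0.52  1.81 -0.06  1.34  1.49]
lay 0.45 0.0 -0.3 0.00000 [-0.12  0.43  1.94  0.09  1.28  1.7 ]
lay 0.42 -0.2 -0.146 0.00000 [-0.41  0.46  1.91 -0.13  1.29  1.38]
35
pre 0.00008 [-0.88 -0.13  2.57  1.72  0.59 -0.66]
grasp 0.00000 [-0.78  0.13  2.52  2.14  0.61 -1.06]
lift 0.00000 [-0.78 -0.13  2.48  1.68  0.51 -0.53]
lift2 0.00000 [-0.89 -0.27  2.53  1.47  0.6  -0.37]
lay 0.45 -0.03 0 0.00000 [-0.09  0.5   1.88 -0.05  1.37  1.51]
lay 0.5 0 0 0.00000 [-0.04  0.57  1.76 -0.02  1.42  1.54]
lay 0.5 -0.05 0 0.00000 [-0.11  0.57  1.76 -0.06  1.42  1.49]
lay 0.45 0.0 -0.3 0.00000 [-0.13  0.49  1.89  0.1   1.36  1.69]
lay 0.42 -0.2 -0.146 0.00000 [-0.4   0.51  1.86 -0.15  1.37  1.39]
40
pre 0.00000 [-0.83 -0.17  2.53  1.51  0.51 -0.42]
gra
[... 287 characters left out ...]
0 0.00000 [-0.11  0.63  1.7  -0.07  1.51  1.49]
lay 0.45 0.0 -0.3 0.00000 [-0.13  0.55  1.84  0.11  1.44  1.69]
lay 0.42 -0.2 -0.146 0.00000 [-0.39  0.57  1.81 -0.16  1.45  1.4 ]
45
pre 0.00000 [-0.79 -0.18  2.48  1.23  0.47 -0.11]
grasp 0.00000 [-0.72  0.07  2.45  1.73  0.4  -0.6 ]
lift 0.00000 [-0.72 -0.15  2.39  1.13  0.44  0.06]
lift2 0.00000 [-0.82 -0.27  2.44  1.02  0.55  0.11]
lay 0.45 -0.03 0 0.00000 [-0.08  0.61  1.78 -0.06  1.53  1.52]
lay 0.5 0 0 0.00000 [-0.03  0.68  1.66 -0.02  1.59  1.55]
lay 0.5 -0.05 0 0.00000 [-0.1   0.68  1.65 -0.07  1.59  1.5 ]
lay 0.45 0.0 -0.3 0.00000 [-0.14  0.6   1.8   0.11  1.52  1.68]
lay 0.42 -0.2 -0.146 0.00000 [-0.38  0.62  1.76 -0.17  1.53  1.41]
```

```bash
cat > st.py <<'E'
from chk import *
yd,F=T(PSI,np.radians(40)); G=np.array([.5207,-.2565,.074])-.005*np.array([.989,-.145,0])
TG=G+.060*yd
E
python3 - <<'E'
from st import *
print(TG)
delta(TG-.06*yd+[0,0,.03],F); delta(TG,F)
q=ik(TG-.06*yd+[0,0,.03],F)[1]
for t in np.linspace(0,1,7): q=None or ik(TG+(1-t)*(-.06*yd+[0,0,.03]),F,q)[1]; print(np.round(q,3))
E
```

```text
[ 0.561232   -0.262439    0.03543274]
t 17.38 shift [ 0.0943  0.1069 -0.0189] turn [ 0.008 -0.001 -0.055] turn [0.086 3.139 0.013] 
t 17.38 shift [ 0.1216  0.1848 -0.0182] turn [ 0.008 -0.001 -0.055] turn [0.086 3.139 0.013] 
[-0.842 -0.177  2.539  1.502  0.515 -0.414]
[-0.827 -0.134  2.534  1.581  0.503 -0.492]
[-0.812 -0.09   2.528  1.661  0.495 -0.57 ]
[-0.797 -0.047  2.52   1.741  0.491 -0.649]
[-0.783 -0.003  2.512  1.82   0.49  -0.725]
[-0.77   0.04   2.503  1.896  0.492 -0.799]
[-0.757  0.083  2.492  1.968  0.497 -0.868]
```

```bash
python3 -m handwheel '[[0.008,0.009,-0.005,0.008,0,-0.055,0.82],[0.026,0.032,-0.005,0,0,0,0.82],[0.026,0.032,-0.005,0,0,0,0.82],[0.026,0.032,-0.004,0,0,0,0.82],[0,0,0,0,0,0,0.82],[0,0,0,0,0,0,0.82]]'
python3 - <<'E'
from st import *
delta(TG-.06*yd+[0,0,.03],F); delta(TG,F)
E
python3 tip.py pics/g5.png
python3 - <<'E'
from h import *
c=optics.read_camera("top"); crop(c,"pics/g5t.png",350,470,180,260,6)
E
```

```text
time: 18.12
tool_pos: [0.5158, -0.2587, 0.1171]
tcp_rot: [0.934, 1.682, -1.8]
wrist_force: [-0.5, 0.3, 0.3]
width: 0.819
t 18.12 shift [ 0.0103  0.0081 -0.0029] turn [0.    0.001 0.003] turn [ 5.000e-03 -3.141e+00 -1.000e-03] 
t 18.12 shift [ 0.0331  0.0875 -0.0029] turn [0.    0.001 0.003] turn [ 5.000e-03 -3.141e+00 -1.000e-03] 
[ 0.51578175 -0.25874916  0.117102  ] 0.8186988506448938
0 [array([315.4, 262.1]), array([315.2, 268.3]), array([314.9, 274.6])]
-0.02 [array([309.2, 258.5]), array([308.9, 264.6]), array([308.6, 271. ])]
-0.04 [array([303. , 254.8]), array([302.6, 260.9]), array([302.1, 267.2])]
[[313 285  28  18  25]
 [319 276   6  17  11]
 [319 275   6  17   8]
 [318 276   9  17   9]
 [313 283  27  17  20]
 [313 284  27  16  24]
 [314 268  25  16 -27]
 [317 276  12  16   8]
 [312 285  30  16  25]
 [319 274   4  16   6]
 [314 269  24  16 -23]
 [313 281  26  16  15]
 [313 274  27  15  -7]
 [313 282  25  15  19]]
```

View pics/g5.png

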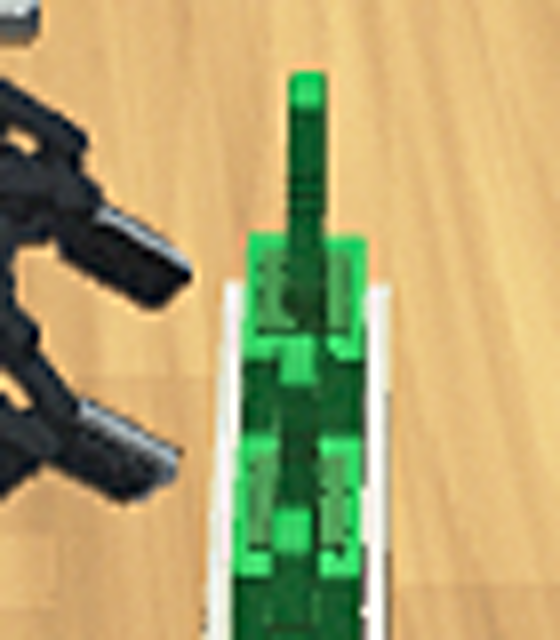

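View pics/g5t.png

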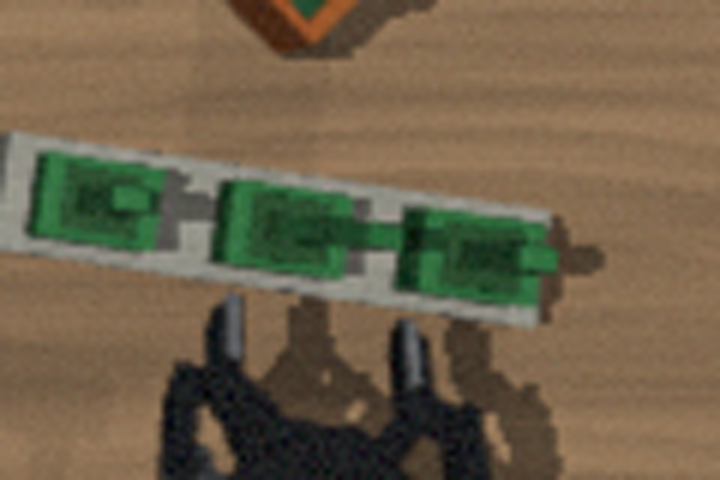

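```bash
python3 - <<'E'
from st import *
for c,n in((dict(np.load("top0.npz")),'0'),(optics.read_camera("top"),'now'),(dict(np.load("side0.npz")),'side')):
    W=cloud(c);H=hsv(c);d=W[...,:2]-RC; u=d[...,0]*np.cos(PSI)+d[...,1]*np.sin(PSI); v=-d[...,0]*np.sin(PSI)+d[...,1]*np.cos(PSI)
    g=(H[...,0]>45)&(H[...,0]<80)&(H[...,1]>100)&(W[...,2]>.08)&(W[...,2]<.1)
    for k in(-.09,0,.09):
        m=g&(abs(v-k)<.04)&(abs(u)<.04); print(n,k,m.sum(),'v',np.round(np.percentile(v[m]-k,[1,99]),4),'u',np.round(np.percentile(u[m],[1,99]),4),np.median(W[m][:,2]))
E
```

```text
0 -0.09 207 v [-0.0259  0.0286] u [-0.019   0.0188] 0.08830014514536288
0 0 206 v [-0.0266  0.0283] u [-0.0186  0.0189] 0.0882048162354494
0 0.09 205 v [-0.0257  0.0281] u [-0.019   0.0188] 0.0882313550676288
now -0.09 210 v [-0.0268  0.0278] u [-0.0189  0.0193] 0.08849101242525836
now 0 205 v [-0.0268  0.029 ] u [-0.0185  0.0192] 0.08823279034756726
now 0.09 207 v [-0.0258  0.0282] u [-0.019   0.0188] 0.08835391744062715
side -0.09 314 v [-0.0305  0.0261] u [-0.0196  0.0193] 0.08793386383818802
side 0 213 v [-0.0308  0.0248] u [-0.02    0.0182] 0.08801580063626768
side 0.09 168 v [-0.0311  0.0263] u [-0.02    0.0194] 0.0879030959904985
```

The middle head lies within 1 mm of the rack fit, so I'll advance and grip.

```bash
python3 -m handwheel '[[0.010,0.008,-0.003,0,0,0,0.82],[0.006,0.02,0,0,0,0,0.82],[0.006,0.02,0,0,0,0,0.82],[0.006,0.02,0,0,0,0,0.82],[0.005,0.02,0,0,0,0,0.82],[0,0,0,0,0,0,0.82],[0,0,0,0,0,0,0.82]]'
python3 - <<'E'
from st import *
delta(TG,F)
c=optics.read_camera("top"); crop(c,"pics/g6t.png",350,470,180,260,6)
c=optics.read_camera("side"); crop(c,"pics/g6s.png",270,370,210,330,5)
E
```

```text
time: 19.15
tool_pos: [0.561, -0.2624, 0.0348]
tcp_rot: [0.936, 1.68, -1.8]
wrist_force: [-1.1, -0.1, -0.7]
width: 0.825
t 19.15 shift [-0.0006 -0.0002 -0.    ] turn [-0.001  0.001  0.002] turn [ 3.000e-03 -3.141e+00  1.000e-03]
```

View pics/g6t.png

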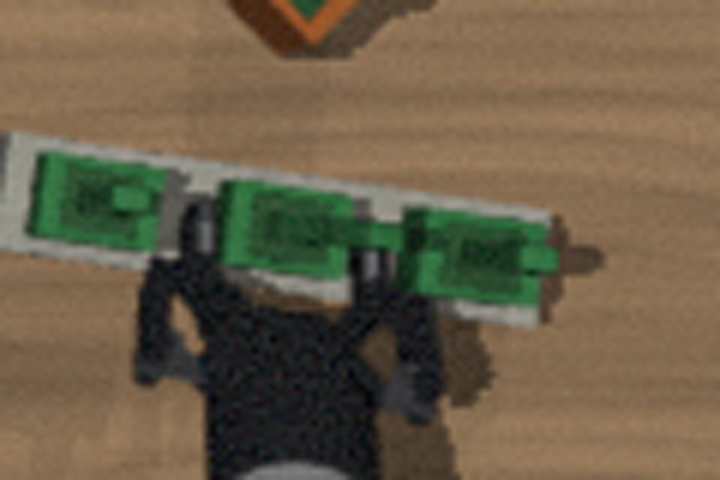

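View pics/g6s.png

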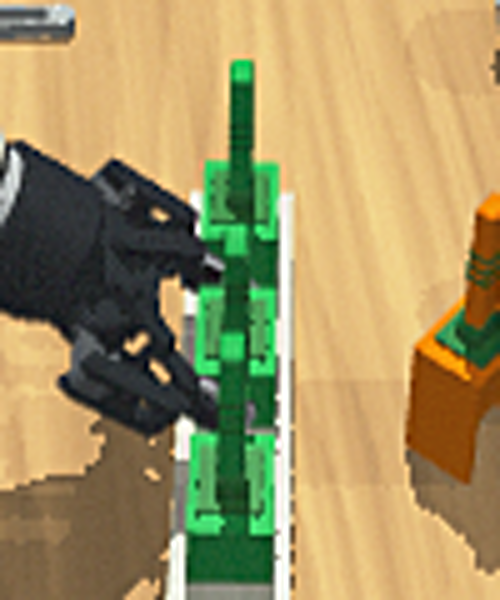

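The fingers stand either side of the middle head, each in the gap to its neighbour. Closing.

```bash
python3 -m handwheel '[[0,0,0,0,0,0,0.5],[0,0,0,0,0,0,0.5],[0,0,0,0,0,0,0.5],[0,0,0,0,0,0,0.5]]' 45
python3 - <<'E'
from st import *
s,p,r=cur(); up=r.inv().apply([0,0,1]); print("up in tool",np.round(up,3), "rack -x in tool",np.round(r.inv().apply([-.989,.145,0]),3)); delta(TG,F)
E
```

```text
time: 19.75
tool_pos: [0.5611, -0.2624, 0.0347]
tcp_rot: [0.936, 1.68, -1.8]
wrist_force: [-6.5, 0.5, 7.9]
width: 0.649
up in tool [-0.765 -0.644  0.001] rack -x in tool [ 0.644 -0.765  0.   ]
t 19.75 shift [-0.0006 -0.0004  0.    ] turn [-0.001  0.     0.001] turn [ 2.000e-03 -3.141e+00  1.000e-03]
```

```bash
python3 -m handwheel '[[-0.008,-0.0067,0,0,0,0,0.5],[-0.011,-0.0093,0,0,0,0,0.5],[-0.015,-0.0126,0,0,0,0,0.5],[-0.015,-0.0126,0,0,0,0,0.5],[-0.015,-0.0126,0,0,0,0,0.5],[-0.015,-0.0126,0,0,0,0,0.5]]'
python3 - <<'E'
from st import *
s,p,r=cur(); print(np.round(s["q"],2),s["wrist_force"])
c=optics.read_camera("side"); crop(c,"pics/l1.png",250,390,160,320,4)
E
```

```text
time: 20.5
tool_pos: [0.5602, -0.2614, 0.1364]
tcp_rot: [0.934, 1.684, -1.801]
wrist_force: [1.1, -0.4, -0.6]
width: 0.65
[-0.76 -0.16  2.44  1.39  0.46 -0.22] [ 1.0867833  -0.35789865 -0.63613576]
```

View pics/l1.png

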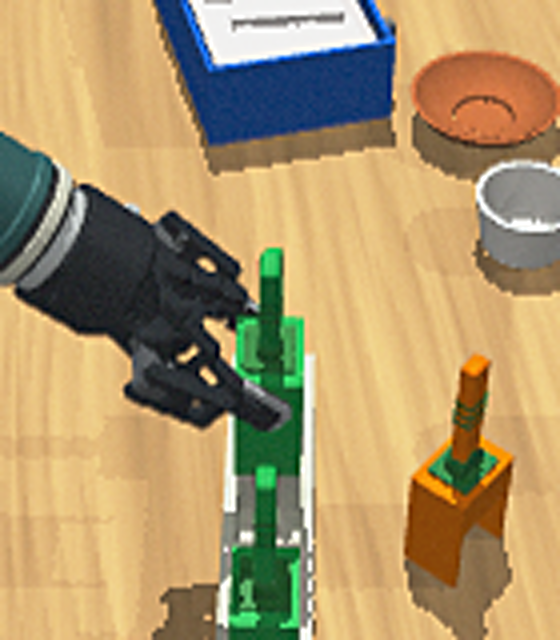

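The scoop is held and clear of the rack. Now I'll plan the turn and transfer to bare shelf at about (0.44,-0.05).

```bash
python3 - <<'E'
from chk import *
L=np.array([.44,-.05,0.])
wps=[('A',[.49,-.25,.21],PSI,75),('B',[.46,-.15,.2],-.07,75),('C',[.44,-.05,.2],0,85),('D',[.44,-.05,.15],0,130),('E',[.44,-.05,.022],0,130)]
q=bot.read_state()["q"]
for n,m,yaw,al in wps:
    yd,F=T(yaw,np.radians(al)); t=np.array(m)+.06*yd
    c,q=ik(t,F,q); print(n,np.round(t,3),'%.5f'%c,np.round(q,2)); delta(t,F)
E
```

```text
A [ 0.505 -0.252  0.152] 0.00000 [-0.58 -0.09  2.09  0.14  0.91  1.06]
t 20.55 shift [ 0.0277 -0.0516 -0.0021] turn [-0.002  0.001 -0.61 ] turn [-9.430e-01 -2.996e+00  2.000e-03] 
B [ 0.475 -0.151  0.142] 0.00000 [-0.43 -0.22  2.22  0.12  0.9   1.15]
t 20.55 shift [ 0.0637 -0.0791 -0.0978] turn [-0.043 -0.064 -0.61 ] turn [ 0.924  2.936 -0.065] 
C [ 0.445 -0.05   0.14 ] 0.00000 [-0.18 -0.21  2.19  0.02  1.07  1.38]
t 20.55 shift [ 0.0936 -0.1122 -0.1935] turn [-0.071 -0.132 -0.783] turn [ 1.151  2.783 -0.104] 
D [ 0.401 -0.05   0.104] 0.00000 [-0.12  0.38  1.81 -0.07  1.65  1.48]
t 20.55 shift [ 0.1492 -0.1221 -0.1872] turn [-0.016 -0.161 -1.567] turn [ 2.118  2.12  -0.021] 
E [ 0.401 -0.05  -0.024] 0.00000 [-0.12  0.55  1.85 -0.07  1.44  1.49]
t 20.55 shift [ 0.2472 -0.0398 -0.1874] turn [-0.016 -0.161 -1.567] turn [ 2.118  2.12  -0.021]
```

```bash
python3 -m handwheel '[[0.014,-0.026,-0.001,0,0,0,0.5],[0.014,-0.026,-0.001,0,0,0,0.5],[0,0,0,0,0,-0.12,0.5],[0,0,0,0,0,-0.12,0.5],[0,0,0,0,0,-0.12,0.5],[0,0,0,0,0,-0.12,0.5],[0,0,0,0,0,-0.13,0.5]]'
python3 - <<'E'
from chk import *
yd,F=T(0,np.radians(85)); t=np.array([.44,-.05,.2])+.06*yd; delta(t,F)
E
```

```text
time: 21.42
tool_pos: [0.5039, -0.2478, 0.147]
tcp_rot: [0.467, 2.101, -2.129]
wrist_force: [-0.6, 0.4, -1.7]
width: 0.65
t 21.43 shift [ 0.0839 -0.0173 -0.1878] turn [-0.019 -0.137 -0.213] turn [ 0.319  2.988 -0.029]
```

```bash
python3 -m handwheel '[[0.021,-0.005,-0.047,0,0,0,0.5],[0.021,-0.005,-0.047,0,0,0,0.5],[0.021,-0.005,-0.047,0,0,0,0.5],[0.021,-0.005,-0.047,0,0,0,0.5],[0,0,0,-0.01,-0.07,-0.107,0.5],[0,0,0,-0.01,-0.067,-0.107,0.5],[0,0,0,0,0,0,0.5]]'
python3 - <<'E'
from chk import *
yd,F=T(0,np.radians(130)); t=np.array([.44,-.05,.15])+.06*yd; delta(t,F)
c=optics.read_camera("side"); crop(c,"pics/l2.png",200,400,100,300,4); s,p,r=cur(); print(np.round(s["q"],2),p)
E
```

```text
time: 22.3
tool_pos: [0.4464, -0.0497, 0.1424]
tcp_rot: [0.098, 2.176, -2.174]
wrist_force: [0.1, 0.9, -0.5]
width: 0.647
t 22.3 shift [0.0483 0.0342 0.0003] turn [ 0.001  0.001 -0.788] turn [-1.206e+00 -2.900e+00 -1.000e-03] 
[-0.18 -0.21  2.19  0.02  1.07  1.38] [ 0.44527367 -0.0498221   0.14191137]
```

View pics/l2.png

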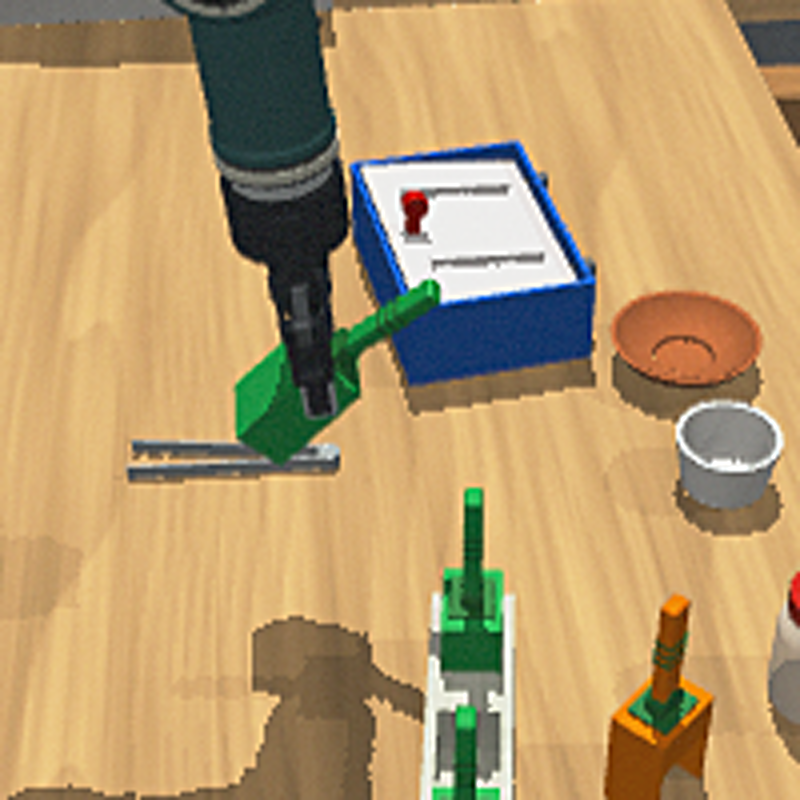

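The scoop is held firmly, now tipped about 45° forward, and the sound scoops stand. I'll tip it the rest of the way to level.

```bash
python3 -m handwheel '[[0.024,0.017,0,0,0,0,0.5],[0.024,0.017,0,0,0,-0.15,0.5],[0,0,0,0,0,-0.16,0.5],[0,0,0,0,0,-0.16,0.5],[0,0,0,0,0,-0.16,0.5],[0,0,0,0,0,-0.16,0.5],[0,0,0,0,0,0,0.5],[0,0,0,0,0,0,0.5]]'
python3 - <<'E'
from chk import *
yd,F=T(0,np.radians(130)); t=np.array([.44,-.05,.022])+.06*yd; delta(t,F)
s,p,r=cur(); print(np.round(s["q"],2),p)
c=optics.read_camera("side"); crop(c,"pics/l3.png",200,400,100,300,4)
for n in("side","top"):
    c=optics.read_camera(n) if n=="top" else c
    W=cloud(c);H=hsv(c)
    g=(H[...,0]>45)&(H[...,0]<85)&(H[...,1]>100)&(np.linalg.norm(W[...,:2]-[.47,-.05],axis=-1)<.15)&(W[...,1]>-.12)
    Pt=W[g]; print(n,len(Pt))
    for lo in np.arange(.36,.6,.02):
        k=(Pt[:,0]>lo)&(Pt[:,0]<lo+.02)
        if k.sum()>3: print(round(lo,2),k.sum(),'y',np.round(np.percentile(Pt[k,1],[2,98]),3),'z',np.round(np.percentile(Pt[k,2],[2,50,98]),3))
E
```

```text
time: 23.35
tool_pos: [0.3997, -0.0502, 0.1045]
tcp_rot: [0.66, -1.817, 1.816]
wrist_force: [-0.4, -0.4, -0.6]
width: 0.647
t 23.35 shift [-0.084   0.0973 -0.0002] turn [ 0.001 -0.001  0.   ] turn [-0.000e+00  3.141e+00  1.000e-03] 
[-0.12  0.38  1.81 -0.07  1.65  1.48] [ 0.39965585 -0.05018334  0.10451931]
side 729
0.36 56 y [-0.082 -0.026] z [0.132 0.163 0.553]
0.38 180 y [-0.082 -0.027] z [0.13  0.162 0.167]
0.4 179 y [-0.082 -0.024] z [0.128 0.163 0.521]
0.42 117 y [-0.082 -0.025] z [0.131 0.164 0.168]
0.44 67 y [-0.081 -0.023] z [0.129 0.163 0.167]
0.46 4 y [-0.079 -0.047] z [0.152 0.153 0.183]
0.48 15 y [-0.118 -0.065] z [0.144 0.147 0.199]
0.5 45 y [-0.077 -0.058] z [0.144 0.15  0.153]
0.52 43 y [-0.082 -0.062] z [0.145 0.149 0.152]
0.54 12 y [-0.091 -0.051] z [0.144 0.149 0.473]
0.56 4 y [-0.072  0.029] z [0.014 0.312 0.447]
top 58
0.36 8 y [-0.063 -0.036] z [0.62  0.64  0.657]
0.38 5 y [-0.066 -0.048] z [0.608 0.617 0.63 ]
0.44 5 y [-0.068 -0.058] z [0.567 0.581 0.59 ]
0.46 5 y [-0.067  0.009] z [0.56  0.57  0.574]
0.58 4 y [-0.036 -0.023] z [0.36  0.363 0.372]
```

View pics/l3.png

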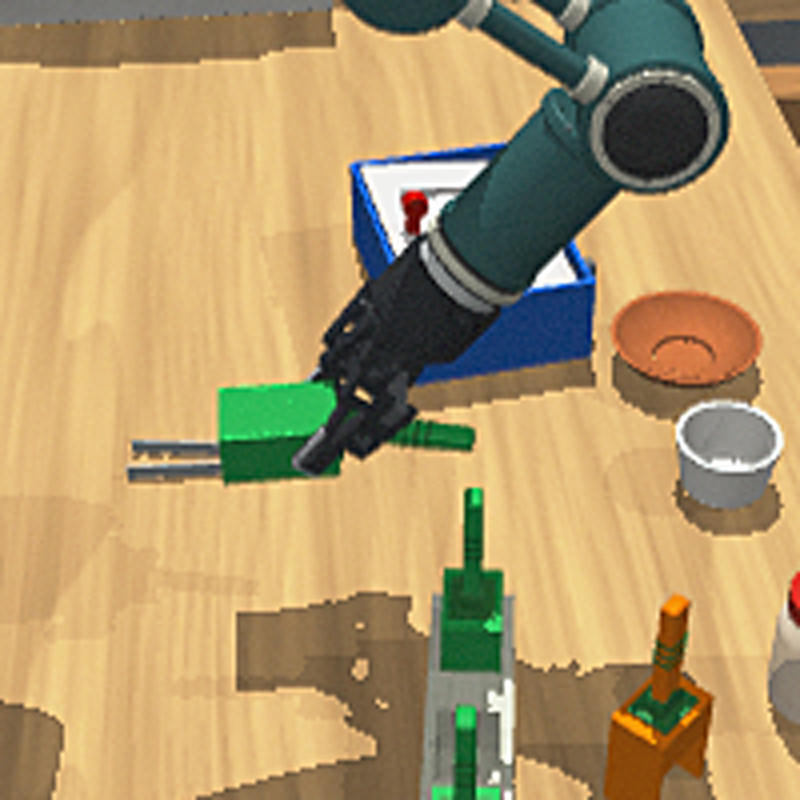

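The scoop is level: its back is at z=0.163 all along, so its underside is about 0.123 up, and the handle leans right. I'll lower it onto the shelf.

```bash
python3 -m handwheel '[[-0.0157,0.0182,0,0,0,0,0.5],[-0.0157,0.0182,0,0,0,0,0.5],[-0.0157,0.0182,0,0,0,0,0.5],[-0.0157,0.0182,0,0,0,0,0.5],[-0.0118,0.0136,0,0,0,0,0.5],[-0.0020,0.0023,0,0,0,0,0.5],[0,0,0,0,0,0,0.5],[0,0,0,0,0,0,0.5]]'
```

```text
time: 24.45
tool_pos: [0.403, -0.0503, -0.0118]
tcp_rot: [0.66, -1.817, 1.817]
wrist_force: [-0.2, 0.7, -1.4]
width: 0.647
```

```bash
python3 -m handwheel '[[-0.0020,0.0023,0,0,0,0,0.5],[-0.0013,0.0015,0,0,0,0,0.5],[0,0,0,0,0,0,0.5]]'; python3 -m handwheel '[[-0.0013,0.0015,0,0,0,0,0.5],[0,0,0,0,0,0,0.5]]'
python3 - <<'E'
from chk import *
c=optics.read_camera("side"); crop(c,"pics/l4.png",200,400,100,300,4)
W=cloud(c);H=hsv(c)
g=(H[...,0]>45)&(H[...,0]<85)&(H[...,1]>100)&(np.linalg.norm(W[...,:2]-[.47,-.05],axis=-1)<.15)&(W[...,1]>-.12)
Pt=W[g]
for lo in np.arange(.36,.6,.02):
        k=(Pt[:,0]>lo)&(Pt[:,0]<lo+.02)
        if k.sum()>3: print(round(lo,2),k.sum(),'y',np.round(np.percentile(Pt[k,1],[2,98]),3),'z',np.round(np.percentile(Pt[k,2],[2,50,98]),3))
E
```

```text
time: 24.82
tool_pos: [0.4021, -0.0502, -0.0178]
tcp_rot: [0.662, -1.816, 1.816]
wrist_force: [0.5, -0.6, -1.9]
width: 0.657
time: 25.08
tool_pos: [0.4022, -0.0502, -0.0198]
tcp_rot: [0.662, -1.816, 1.816]
wrist_force: [0.0, 0.1, -1.3]
width: 0.649
0.36 45 y [-0.081 -0.024] z [0.006 0.039 0.579]
0.38 163 y [-0.082 -0.025] z [0.002 0.038 0.044]
0.4 162 y [-0.082 -0.022] z [0.004 0.038 0.392]
0.42 119 y [-0.081 -0.024] z [0.004 0.039 0.043]
0.44 74 y [-0.082 -0.023] z [0.003 0.039 0.043]
0.46 9 y [-0.079 -0.049] z [0.024 0.028 0.47 ]
0.5 33 y [-0.104 -0.059] z [0.017 0.025 0.404]
0.52 29 y [-0.085 -0.062] z [0.021 0.025 0.201]
0.54 6 y [-0.095 -0.039] z [0.115 0.205 0.414]
```

View pics/l4.png

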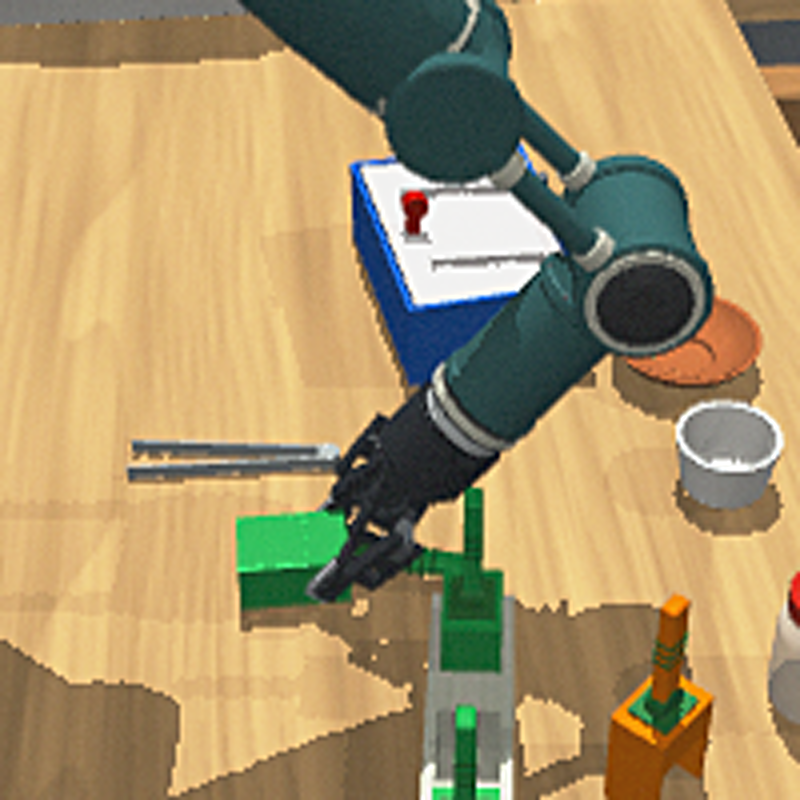

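```bash
python3 -m handwheel '[[-0.0007,0.0008,0,0,0,0,0.5],[0,0,0,0,0,0,0.82],[0,0,0,0,0,0,0.82],[0,0,0,0,0,0,0.82],[0,0,0,0,0,0,0.82]]'; python3 -m handwheel '[[0,-0.02,0,0,0,0,0.82],[0,-0.04,0,0,0,0,0.82],[0,-0.05,0,0,0,0,0.82],[0,0,0,0,0,0,0.82]]'
python3 - <<'E'
from chk import *
for n in("side","top"):
    c=optics.read_camera(n); crop(c,"pics/l5%s.png"%n,200,400,100,300,4) if n=="side" else crop(c,"pics/l5top.png",200,400,150,300,4)
    W=cloud(c);H=hsv(c)
    g=(H[...,0]>45)&(H[...,0]<85)&(H[...,1]>100)&(np.linalg.norm(W[...,:2]-[.47,-.05],axis=-1)<.15)&(W[...,1]>-.12)&(W[...,2]<.08)
    Pt=W[g]
    for lo in np.arange(.36,.6,.02):
        k=(Pt[:,0]>lo)&(Pt[:,0]<lo+.02)
        if k.sum()>3: print(round(lo,2),k.sum(),'y',np.round(np.percentile(Pt[k,1],[2,98]),3),'z',np.round(np.percentile(Pt[k,2],[2,50,98]),3))
B=np.array([.585,.288]); b=.141; bx=np.array([np.cos(b),np.sin(b),0]); 
kn=np.r_[B,0]-.047*bx+[0,0,.1026]; print("knob",kn)
yd,F=T(b,np.pi/2); delta(kn+[0,0,-.055+.1],F)
for th in np.arange(.1,1.6,.2):
    h=np.r_[B,.0625]+.073*bx; k=h+bx*(-.123*np.cos(th)+.028*np.sin(th))+[0,0,.123*np.sin(th)+.028*np.cos(th)]
    print(round(th,2),np.round(k,3),ik(k+[0,0,-.055],F))
E
```

```text
time: 25.75
tool_pos: [0.4023, -0.0502, -0.0206]
tcp_rot: [0.662, -1.816, 1.816]
wrist_force: [-0.1, -0.4, 0.1]
width: 0.819
time: 26.25
tool_pos: [0.4791, -0.0507, 0.0673]
tcp_rot: [0.653, -1.822, 1.824]
wrist_force: [-0.6, 0.4, -0.6]
width: 0.819
0.36 35 y [-0.082 -0.012] z [0.    0.037 0.042]
0.38 162 y [-0.083 -0.023] z [0.001 0.037 0.042]
0.4 155 y [-0.082 -0.026] z [0.003 0.037 0.042]
0.42 156 y [-0.082 -0.025] z [0.001 0.037 0.042]
0.44 143 y [-0.082 -0.024] z [0.001 0.036 0.041]
0.46 48 y [-0.066 -0.043] z [0.017 0.024 0.028]
0.48 38 y [-0.072 -0.041] z [0.012 0.024 0.027]
0.5 43 y [-0.075 -0.056] z [0.016 0.024 0.028]
0.52 27 y [-0.079 -0.061] z [0.011 0.024 0.027]
knob [0.53846643 0.28139494 0.1026    ]
t 26.35 shift [ 0.0043 -0.1052 -0.3317] turn [ 0.049 -0.135  0.696] turn [-1.027  2.827  0.072] 
0.1 [0.539 0.281 0.103] (np.float64(1.28689051139865e-31), array([ 4.40358418e-01,  2.66181025e-01,  1.88625419e+00, -3.56563961e-17,
        9.89157435e-01,  1.87015474e+00]))
0.3 [0.549 0.283 0.126] (np.float64(3.717658617366016e-31), array([ 4.35409664e-01,  2.58238749e-01,  1
[... 443 characters left out ...]
.291 0.176] (np.float64(3.7402097450257057e-31), array([ 4.11695069e-01,  3.03559437e-01,  1.68929261e+00, -2.97235156e-17,
        1.14874060e+00,  1.84149140e+00]))
1.1 [0.627 0.294 0.185] (np.float64(6.61881132172129e-31), array([ 4.02540888e-01,  3.37609827e-01,  1.62814470e+00, -3.03271185e-17,
        1.17583813e+00,  1.83233721e+00]))
1.3 [0.651 0.297 0.189] (np.float64(3.1529654114623914e-31), array([ 3.93540144e-01,  3.78163494e-01,  1.56667830e+00, -1.45936010e-17,
        1.19675086e+00,  1.82333647e+00]))
1.5 [0.676 0.301 0.187] (np.float64(7.329395719935511e-31), array([ 3.85046724e-01,  4.23214764e-01,  1.50711677e+00, -2.32239930e-17,
        1.21126112e+00,  1.81484305e+00]))
```

View pics/l5side.png

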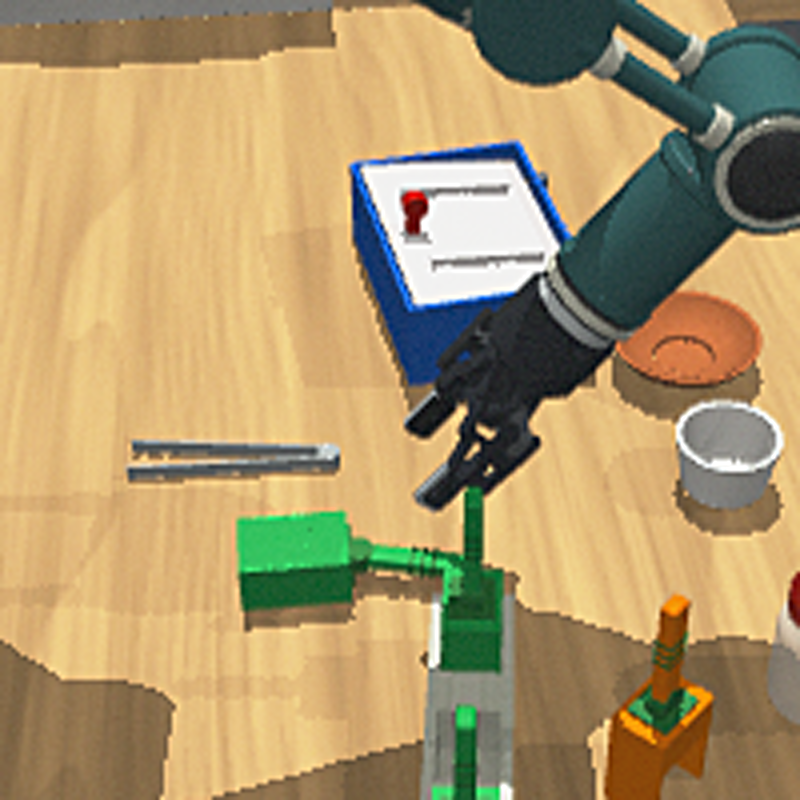

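View pics/l5top.png

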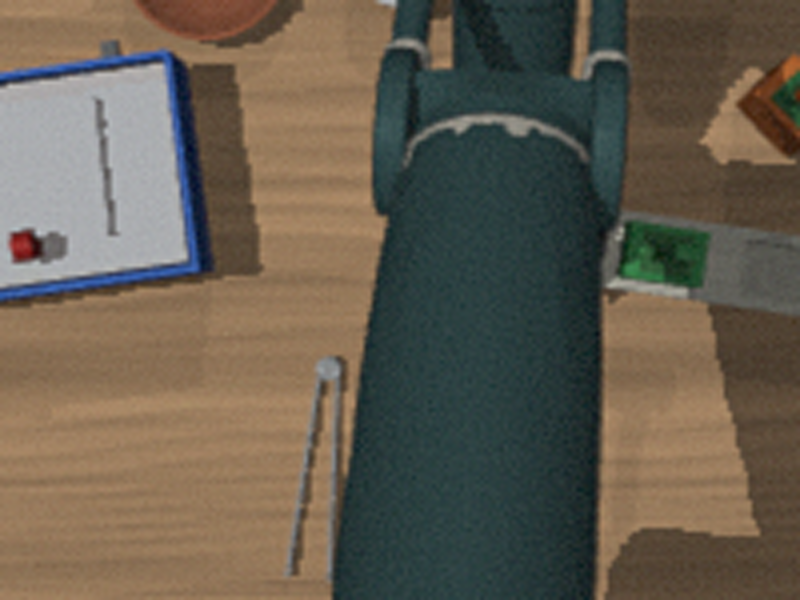

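The scoop lies flat on the bare shelf, let go, with its head's top face about 38 mm up and its handle still leaning. Now the flap: go above the red knob.

```bash
python3 -m handwheel '[[0.026,-0.03,0,0,0,0,0.45],[0.026,-0.03,0,0,0,0,0.45],[0,0,0,0.01,-0.027,0.139,0.45],[0,0,0,0.01,-0.027,0.139,0.45],[0,0,0,0.01,-0.027,0.139,0.45],[0,0,0,0.01,-0.027,0.139,0.45],[0,0,0,0.01,-0.027,0.139,0.45],[0,0,0,0,0,0,0.45]]'
cat > fl.py <<'E'
from chk import *
B=np.array([.585,.288]); b=.141; bx=np.array([np.cos(b),np.sin(b),0]); by=np.array([-np.sin(b),np.cos(b),0])
h=np.r_[B,.0625]+.073*bx
def knob(th): return h-.001*by+bx*(-.123*np.cos(th)+.028*np.sin(th))+[0,0,.123*np.sin(th)+.028*np.cos(th)]
yd,F=T(b,np.pi/2)
E
python3 - <<'E'
from fl import *
print(cur()[1]); delta(knob(.1)+[0,0,.045],F)
E
```

```text
time: 27.35
tool_pos: [0.4673, -0.0499, 0.1412]
tcp_rot: [-0.158, 2.152, -2.152]
wrist_force: [0.3, -0.3, -0.0]
width: 0.45
[ 0.46732053 -0.04988025  0.14119138]
t 27.35 shift [-0.117  -0.0071 -0.3171] turn [ 0.    -0.001  0.007] turn [-1.10e-02  3.14e+00  1.00e-03]
```

```bash
python3 -m handwheel '[[-0.0195,-0.001,-0.053,0,0,0,0.45],[-0.0195,-0.001,-0.053,0,0,0,0.45],[-0.0195,-0.001,-0.053,0,0,0,0.45],[-0.0195,-0.001,-0.053,0,0,0,0.45],[-0.0195,-0.001,-0.053,0,0,0,0.45],[-0.0195,-0.002,-0.052,0,0,0.007,0.45],[0,0,0,0,0,0,0.45],[0,0,0,0,0,0,0.45]]'
python3 - <<'E'
from fl import *
delta(knob(.1)+[0,0,-.052],F)
E
python3 tip.py pics/f1.png
```

```text
time: 28.35
tool_pos: [0.5429, 0.2799, 0.1477]
tcp_rot: [-0.152, 2.145, -2.15]
wrist_force: [-0.4, -0.1, 0.3]
width: 0.448
t 28.35 shift [ 0.0038  0.0971 -0.0013] turn [-0.002  0.001 -0.   ] turn [-1.000e-03 -3.141e+00  4.000e-03] 
[0.54285104 0.279932   0.14774248] 0.44786168913406377
0 [array([303.3, 136.4]), array([304.7, 139.4]), array([306.2, 142.6])]
-0.02 [array([303.2, 131.2]), array([304.7, 134.3]), array([306.1, 137.4])]
-0.04 [array([303.2, 126. ]), array([304.6, 129. ]), array([306. , 132.1])]
[[309 133  -9 -37  22]
 [301 127   8 -39 -17]
 [308 133  -5 -40  27]
 [305 133   5 -41  26]
 [307 133  -1 -41  27]
 [302 126   4 -41 -20]
 [304 133   8 -41  25]
 [306 133   2 -41  27]
 [309 132  -9 -42  25]
 [300 126  11 -42 -19]
 [301 126   9 -44 -15]
 [301 125   8 -46 -19]
 [308 132  -4 -46  31]
 [300 125  12 -48 -16]]
```

View pics/f1.png

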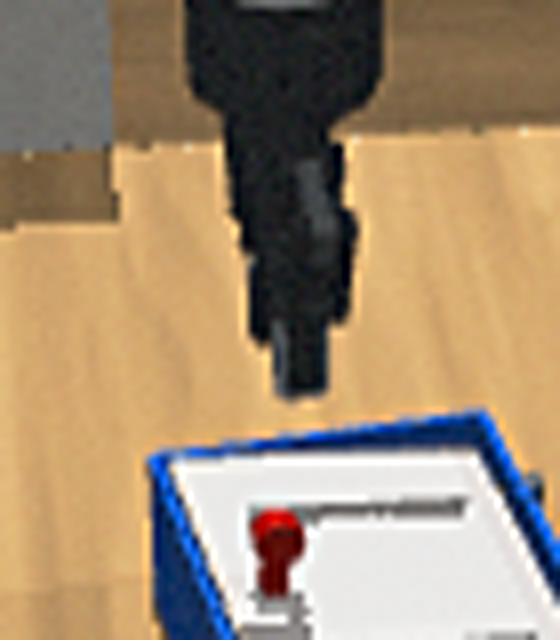

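```bash
python3 -m handwheel '[[0.004,0.03,-0.001,0,0,0,0.45],[0,0.04,0,0,0,0,0.45],[0,0.025,0,0,0,0,0.45],[0,0.002,0,0,0,0,0.45],[0,0,0,0,0,0,0.1],[0,0,0,0,0,0,0.1],[0,0,0,0,0,0,0.1],[0,0,0,0,0,0,0.1]]' 40
python3 - <<'E'
from fl import *
delta(knob(.1)+[0,0,-.052],F)
c=optics.read_camera("side"); crop(c,"pics/f2.png",270,370,90,200,6)
s,p,r=cur(); off=p-knob(.1); print(off)
for t in np.arange(.25,1.56,.13):
    d=r.inv().apply(knob(t)-knob(t-.13)); print(round(t,2),np.round(d,4))
E
```

```text
time: 29.4
tool_pos: [0.5402, 0.2828, 0.0541]
tcp_rot: [-0.144, 2.15, -2.142]
wrist_force: [-1.6, 5.5, -3.1]
width: 0.154
t 29.4 shift [0.0015 0.0035 0.0022] turn [ 0.003 -0.001 -0.007] turn [0.01  3.141 0.005] 
[ 0.00118575  0.00236775 -0.04848672]
0.25 [-0.0066 -0.015  -0.0001]
0.38 [-0.0085 -0.014  -0.0001]
0.51 [-0.0102 -0.0128 -0.    ]
0.64 [-0.0118 -0.0114 -0.    ]
0.77 [-0.0132 -0.0097 -0.    ]
0.9 [-0.0143 -0.0079 -0.    ]
1.03 [-0.0152 -0.006  -0.    ]
1.16 [-0.0159 -0.004  -0.    ]
1.29 [-0.0163 -0.0019 -0.    ]
1.42 [-0.0164  0.0002 -0.    ]
1.55 [-0.0162  0.0024 -0.    ]
```

View pics/f2.png

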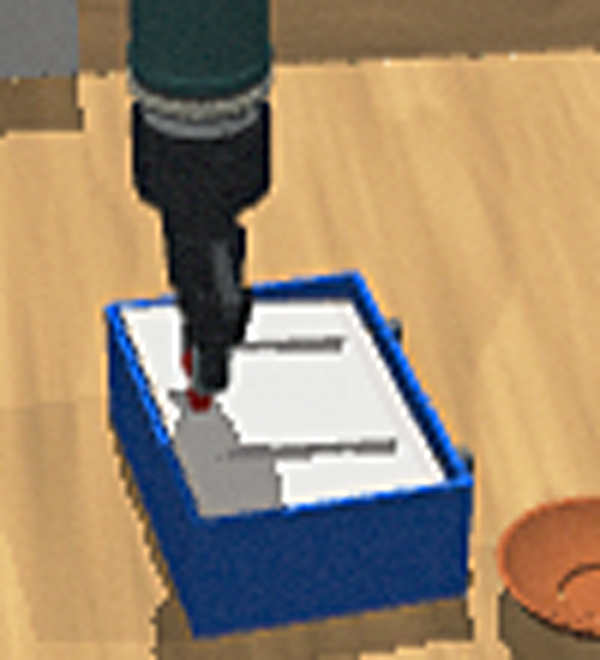

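The knob is pinched (13 mm of opening). Now I'll lift the flap along its arc.

```bash
python3 -m handwheel '[[-0.005,-0.015,0,0,0,0,0.1],[-0.008,-0.014,0,0,0,0,0.1],[-0.010,-0.013,0,0,0,0,0.1],[-0.012,-0.0115,0,0,0,0,0.1],[-0.013,-0.010,0,0,0,0,0.1]]'
python3 - <<'E'
from fl import *
s,p,r=cur(); k=p+[0,0,.0485]-[.001,.002,0]; d=k-h; d2=[d@bx,d[2]]; print("th",np.arctan2(d2[1],-d2[0])-np.arctan2(28,123),"rad",np.hypot(*d2),s["wrist_force"],s["width"])
E
```

```text
time: 30.08
tool_pos: [0.5859, 0.2893, 0.1161]
tcp_rot: [-0.149, 2.151, -2.144]
wrist_force: [0.6, 7.1, -10.8]
width: 0.151
th 0.7248726037651403 rad 0.12568471694966374 [  0.63437441   7.06068187 -10.84625441] 0.15104196926842128
```

```bash
python3 -m handwheel '[[-0.014,-0.008,0,0,0,0,0.1],[-0.015,-0.006,0,0,0,0,0.1],[-0.016,-0.004,0,0,0,0,0.1],[-0.016,-0.002,0,0,0,0,0.1],[-0.016,0,0,0,0,0,0.1],[0,0,0,0,0,0,0.1]]'
python3 - <<'E'
from fl import *
s,p,r=cur(); k=p+[0,0,.0485]-[.001,.002,0]; d=k-h; d2=[d@bx,d[2]]; print("th",np.arctan2(d2[1],-d2[0])-np.arctan2(28,123),"rad",np.hypot(*d2),s["wrist_force"],s["width"])
c=optics.read_camera("side"); crop(c,"pics/f3.png",250,400,80,200,5)
E
```

```text
time: 30.82
tool_pos: [0.6634, 0.3004, 0.1382]
tcp_rot: [-0.146, 2.15, -2.142]
wrist_force: [-2.1, 4.9, -0.9]
width: 0.154
th 1.3879270012443128 rad 0.12427384284626661 [-2.09067204  4.88382914 -0.89087977] 0.15437492388146706
```

View pics/f3.png

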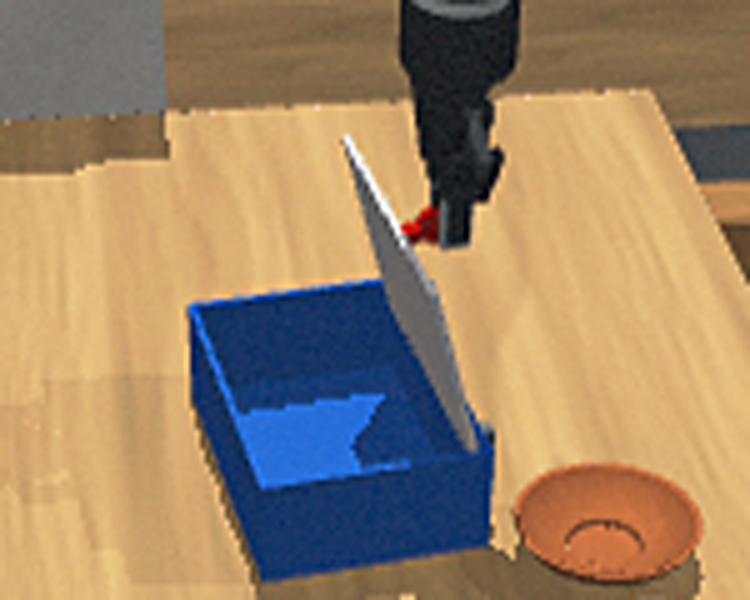

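```bash
python3 -m handwheel '[[-0.016,0.002,0,0,0,0,0.1],[-0.016,0.004,0,0,0,0,0.1],[0,0,0,0,0,0,0.1],[0,0,0,0,0,0,0.45],[0,0,0,0,0,0,0.45],[0,-0.04,0,0,0,0,0.45],[0,-0.05,0,0,0,0,0.45],[0.02,-0.04,0,0,0,0,0.45]]'
python3 - <<'E'
from fl import *
s,p,r=cur(); print(p,s["wrist_force"])
c=optics.read_camera("side"); crop(c,"pics/f4.png",250,400,80,200,5)
W=cloud(c)
u=(W-h)@bx; v=(W-h)@by; z=W[...,2]-.0625
m=(abs(v)<.09)&(z>.02)&(z<.15)&(abs(u)<.05)&(hsv(c)[...,1]<50)
A=np.polyfit(z[m],u[m],1); print(m.sum(),A,"theta",np.pi/2+np.arctan(A[0]))
E
```

```text
time: 31.88
tool_pos: [0.6755, 0.2992, 0.2631]
tcp_rot: [-0.143, 2.146, -2.146]
wrist_force: [0.2, -0.7, 0.3]
width: 0.448
[0.67551007 0.29924362 0.26305295] [ 0.17818622 -0.67083137  0.25497185]
544 [-0.00875919 -0.00447796] theta 1.5620373562747136
```

View pics/f4.png

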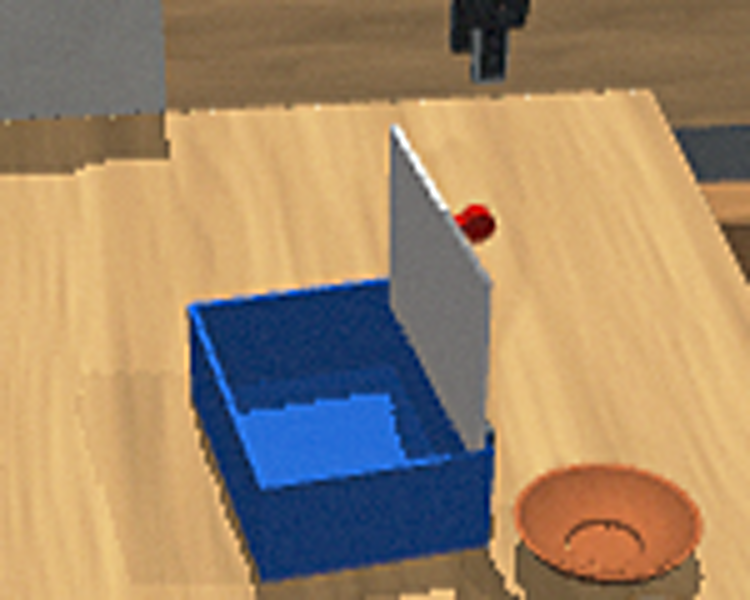

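The flap stands at about 1.56 rad and the knob is released. Now I'll measure the lying scoop for the second grasp.

```bash
cat > sc.py <<'E'
from fl import *
c=optics.read_camera("top"); W=cloud(c);H=hsv(c)
g=(H[...,0]>45)&(H[...,0]<85)&(H[...,1]>100)&(W[...,0]>.3)&(W[...,0]<.6)&(W[...,1]>-.12)&(W[...,1]<.1)&(W[...,2]<.08)
hd=g&(W[...,2]>.033); hn=g&(W[...,2]>.015)&(W[...,2]<.031)
r=cv2.minAreaRect((W[hd][:,:2]*1000).astype(np.float32)); print("head",hd.sum(),r)
r=cv2.minAreaRect((W[hn][:,:2]*1000).astype(np.float32)); print("handle",hn.sum(),r)
crop(c,"pics/sc.png",270,390,190,280,6)
E
python3 sc.py; python3 -c "
from fl import *
yd,F=T(0,np.pi/2); delta([.438,-.0535,.10],F)"
```

```text
head 493 ((419.1363525390625, -49.17326736450195), (52.89692687988281, 79.03983306884766), 89.83428192138672)
handle 160 ((500.0231018066406, -61.693023681640625), (27.673242568969727, 98.97771453857422), 70.16070556640625)
t 31.98 shift [0.2883 0.1643 0.3174] turn [ 0.003  0.141 -0.016] turn [-0.023 -3.001 -0.005]
```

View pics/sc.png

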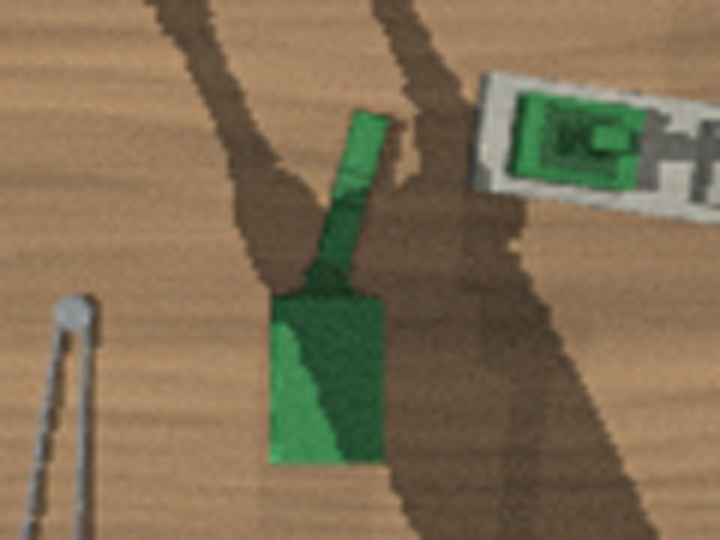

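The head spans x = 0.380–0.459 and is centred at about (0.419,-0.051) with zero yaw. The handle still leans to the scoop's -y side by about 0.27 rad (rect angle about 20°). Moving over it.

```bash
python3 -m handwheel '[[0.036,0,0.04,0,0,0,0.82],[0.036,0,0.04,0,0,0,0.82],[0.036,0,0.04,0,0,0,0.82],[0.036,0,0.04,0,0,0,0.82],[0.036,0,0.04,0,0,0,0.82],[0.036,0.02,0.04,0,0,0,0.82],[0.036,0.03,0.04,0,0.07,0,0.82],[0.030,0.03,0.037,0,0.071,-0.016,0.82]]'
python3 - <<'E'
from fl import *
yd,F=T(0,np.pi/2); print(cur()[1]);delta([.443,-.0515,.07],F)
E
```

```text
time: 32.98
tool_pos: [0.4356, -0.0536, 0.1788]
tcp_rot: [0.009, -2.213, 2.216]
wrist_force: [0.6, -1.0, -0.6]
width: 0.819
[ 0.43564215 -0.05355665  0.17875277]
t 32.98 shift [-0.0086  0.1087 -0.0022] turn [-0.002 -0.003  0.011] turn [-1.700e-02  3.139e+00 -2.000e-03]
```

```bash
python3 -m handwheel '[[-0.008,0.05,-0.002,0,-0.003,0.011,0.82],[0,0.058,0,0,0,0,0.82],[0,0,0,0,0,0,0.82],[0,0,0,0,0,0,0.82]]'
python3 - <<'E'
from fl import *
yd,F=T(0,np.pi/2); print(cur()[1]);delta([.443,-.0515,-.033],F)
c=optics.read_camera("side"); crop(c,"pics/r1.png",230,360,170,290,5)
E
python3 tip.py pics/r1b.png | tail -15
```

```text
time: 33.48
tool_pos: [0.4456, -0.0503, 0.0728]
tcp_rot: [-0.002, 2.219, -2.221]
wrist_force: [0.7, -0.5, 0.3]
width: 0.82
[ 0.44560584 -0.05026037  0.07283518]
t 33.48 shift [0.0027 0.1058 0.0011] turn [-0.001  0.003 -0.001] turn [-1.000e-03 -3.139e+00  2.000e-03] 
-0.04 [array([281.7, 209.9]), array([282.1, 214.6]), array([282.5, 219.4])]
[[286 223  -8 -48  44]
 [279 223  11 -48  42]
 [280 223   8 -49  44]
 [286 222  -9 -49  42]
 [279 222  10 -51  41]
 [280 222   8 -51  42]
 [282 223   3 -52  47]
 [281 223   5 -52  47]
 [284 223  -3 -53  49]
 [283 223   0 -53  49]
 [285 223  -5 -54  50]
 [280 221   7 -56  42]
 [283 222   0 -56  48]
 [286 221  -9 -57  46]]
```

View pics/r1.png

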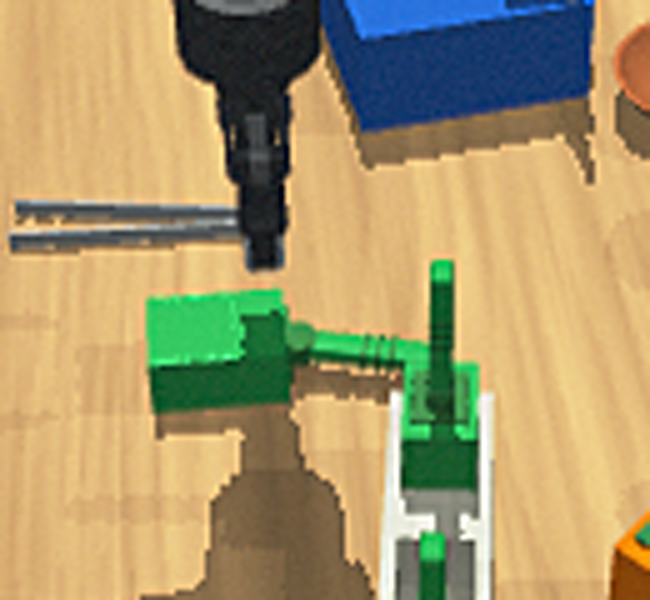

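The fingers are lined up over the solid part of the head. Descend and grip.

```bash
python3 -m handwheel '[[0.002,0.03,0.001,0,0,0,0.82],[0,0.04,0,0,0,0,0.82],[0,0.025,0,0,0,0,0.82],[0,0.009,0,0,0,0,0.82],[0,0,0,0,0,0,0.82]]'
python3 -m handwheel '[[0,0,0,0,0,0,0.5],[0,0,0,0,0,0,0.5],[0,0,0,0,0,0,0.5],[0,0,0,0,0,0,0.5]]' 45
python3 -m handwheel '[[0,-0.01,0,0,0,0,0.5],[0,-0.03,0,0,0,0,0.5],[0,-0.05,0,0,0,0,0.5],[0,-0.06,0,0,0,0,0.5],[0,-0.01,0,0,0,0,0.5]]'
python3 - <<'E'
from fl import *
yd,F=T(b+np.pi/2,np.pi/2); M=h-.073*bx; M[2]=0
pl=M-.003*bx+(-.0225)*by
print(cur()[1],pl)
delta([.45,.03,.125],F); delta(pl+[0,0,.125],F)
q=cur()[0]["q"]; print(np.round(q,2))
for t in([.45,.03,.125],pl+[0,0,.125],pl+[0,0,-.027]): c,q=ik(t,F,q); print(c,np.round(q,2))
c=optics.read_camera("side"); crop(c,"pics/r2.png",230,360,170,290,5)
E
```

```text
time: 34.2
tool_pos: [0.4437, -0.0512, -0.0315]
tcp_rot: [-0.003, 2.218, -2.22]
wrist_force: [0.4, -0.0, 0.1]
width: 0.818
time: 34.7
tool_pos: [0.4447, -0.0514, -0.0307]
tcp_rot: [0.0, 2.217, -2.22]
wrist_force: [0.0, 0.9, 6.7]
width: 0.646
time: 35.33
tool_pos: [0.4462, -0.0516, 0.1329]
tcp_rot: [0.007, 2.213, -2.218]
wrist_force: [0.7, -0.3, -1.3]
width: 0.645
[ 0.44621349 -0.05156595  0.13293456] [0.58519177 0.26530169 0.        ]
t 35.33 shift [-0.004   0.0078 -0.0816] turn [-0.009 -1.709 -0.005] turn [ 0.004  1.433 -0.009] 
t 35.33 shift [-0.1398  0.0084 -0.3165] turn [-0.009 -1.709 -0.005] turn [ 0.004  1.433 -0.009] 
[-0.17 -0.13  2.14 -0.    1.13  1.4 ]
9.414882024785782e-18 [ 0.01 -0.11  2.14 -0.    1.12 -0.13]
3.254387910345184e-20 [ 0.39  0.25  1.75 -0.    1.14  0.25]
1.474833924233152e-30 [0.39 0.41 1.85 0.   0.88 0.25]
```

View pics/r2.png

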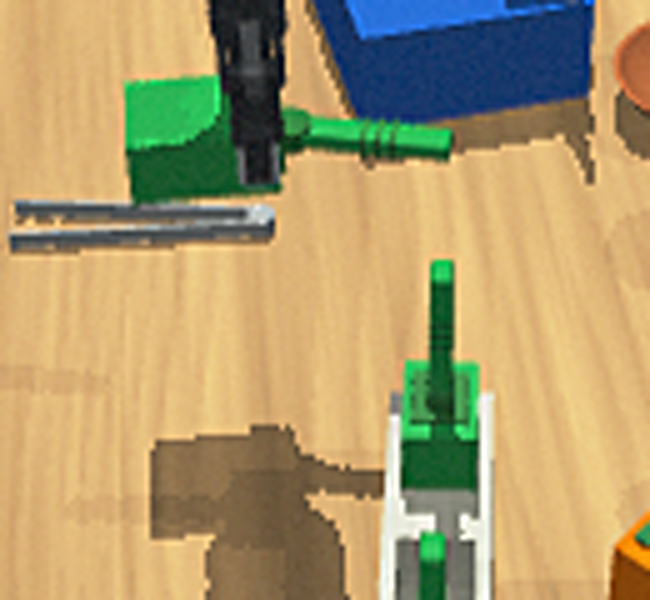

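The scoop is held level and clear of the shelf. I'll turn it so the handle points along the box's +y, then carry it over.

```bash
python3 -m handwheel '[[0,0,0,0,-0.17,0,0.5],[0,0,0,0,-0.17,0,0.5],[0,0,0,0,-0.17,0,0.5],[0,0,0,0,-0.17,0,0.5],[0,0,0,0,-0.17,0,0.5]]'
python3 -m handwheel '[[0,0,0,0,-0.17,0,0.5],[0,0,0,0,-0.17,0,0.5],[0,0,0,0,-0.17,0,0.5],[0,0,0,0,-0.17,0,0.5],[0,0,0,0,-0.17,0,0.5],[0,0,0,0,0,0,0.5]]'
cat > pl.py <<'E'
from fl import *
yd,F=T(b+np.pi/2,np.pi/2); M=h-.073*bx; M[2]=0
pl=M-.003*bx+(-.0225)*by
E
python3 - <<'E'
from pl import *
print(cur()[1]);delta(pl+[0,0,.135],F)
E
```

```text
time: 36.0
tool_pos: [0.4405, -0.0506, 0.1251]
tcp_rot: [-0.788, 1.715, -1.711]
wrist_force: [-0.1, 0.8, -1.3]
width: 0.649
time: 36.75
tool_pos: [0.4408, -0.0507, 0.1254]
tcp_rot: [-1.271, 1.116, -1.11]
wrist_force: [0.4, 0.1, -1.1]
width: 0.648
[ 0.44080264 -0.05066423  0.12543419]
t 36.75 shift [-0.2945 -0.0102  0.1842] turn [ 0.005 -0.011 -0.001] turn [1.000e-03 3.131e+00 7.000e-03]
```

```bash
python3 -m handwheel '[[-0.042,-0.002,0.0263,0,0,0,0.5],[-0.042,-0.002,0.0263,0,0,0,0.5],[-0.042,-0.002,0.0263,0,0,0,0.5],[-0.042,-0.001,0.0263,0,0,0,0.5],[-0.042,-0.001,0.0263,0,-0.011,0,0.5],[-0.042,-0.001,0.0263,0,0,0,0.5],[-0.042,-0.001,0.0263,0,0,0,0.5],[0,0,0,0,0,0,0.5]]'
python3 -m handwheel '[[0,0,0,0,0,0,0.5],[0,0,0,0,0,0,0.5]]'
python3 - <<'E'
from pl import *
print(cur()[1]);delta(pl+[0,0,-.02],F)
c=optics.read_camera("side"); crop(c,"pics/p1.png",250,400,80,200,5)
c=optics.read_camera("top"); crop(c,"pics/p1t.png",150,290,130,240,5)
E
```

```text
time: 37.75
tool_pos: [0.5856, 0.2681, 0.1355]
tcp_rot: [-1.275, 1.105, -1.102]
wrist_force: [-0.5, -0.4, -0.8]
width: 0.644
time: 38.0
tool_pos: [0.5845, 0.2639, 0.1363]
tcp_rot: [-1.275, 1.106, -1.104]
wrist_force: [-0.3, 0.0, -1.3]
width: 0.649
[0.58451817 0.26388677 0.1363386 ]
t 38.0 shift [-0.0015  0.1563  0.0013] turn [0.003 0.    0.001] turn [ 2.000e-03 -3.141e+00 -4.000e-03]
```

View pics/p1.png

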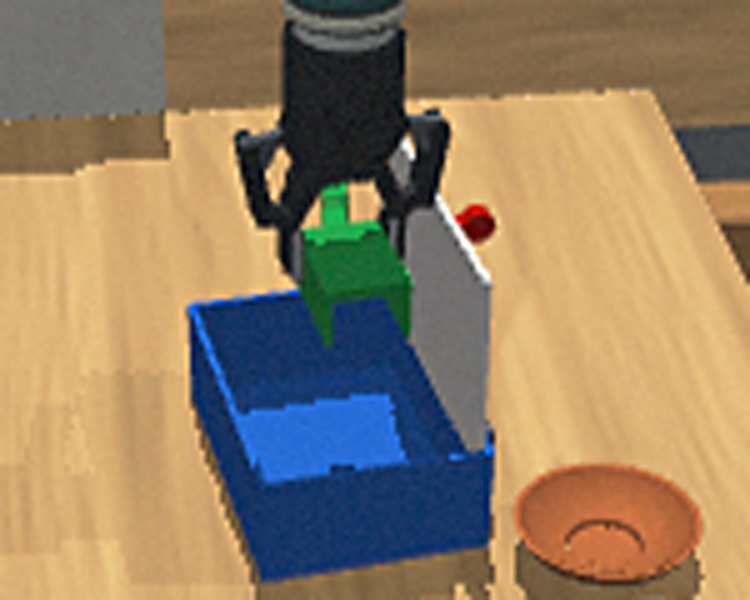

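View pics/p1t.png

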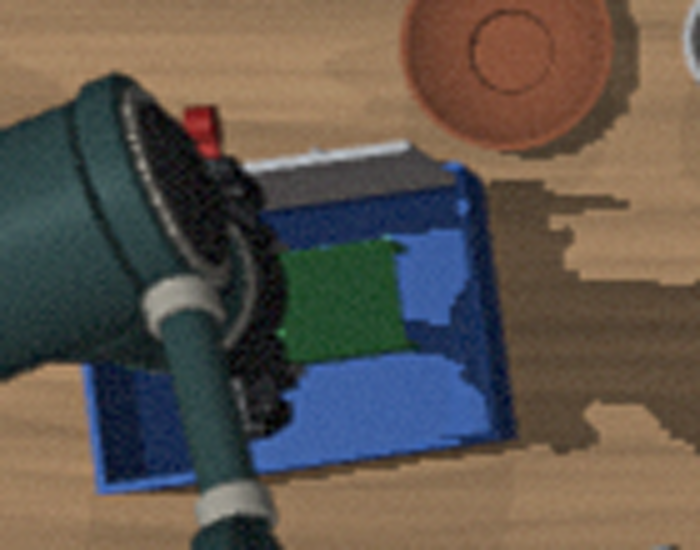

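The scoop is over the open box, inside the walls with the flap clear, and still held straight. Lowering.

```bash
python3 -m handwheel '[[-0.001,0.03,0.001,0.003,0,0,0.5],[0,0.04,0,0,0,0,0.5],[0,0.04,0,0,0,0,0.5],[0,0.03,0,0,0,0,0.5],[0,0.01,0,0,0,0,0.5],[0,0.003,0,0,0,0,0.5],[0,0,0,0,0,0,0.5],[0,0,0,0,0,0,0.5]]'
```

```text
time: 39.1
tool_pos: [0.5878, 0.2668, -0.0142]
tcp_rot: [-1.269, 1.1, -1.105]
wrist_force: [-0.4, 0.7, -0.8]
width: 0.652
```

```bash
python3 - <<'E'
from pl import *
c=optics.read_camera("side"); crop(c,"pics/p2.png",250,400,80,200,5)
E
```

```text
(no output)
```

View pics/p2.png

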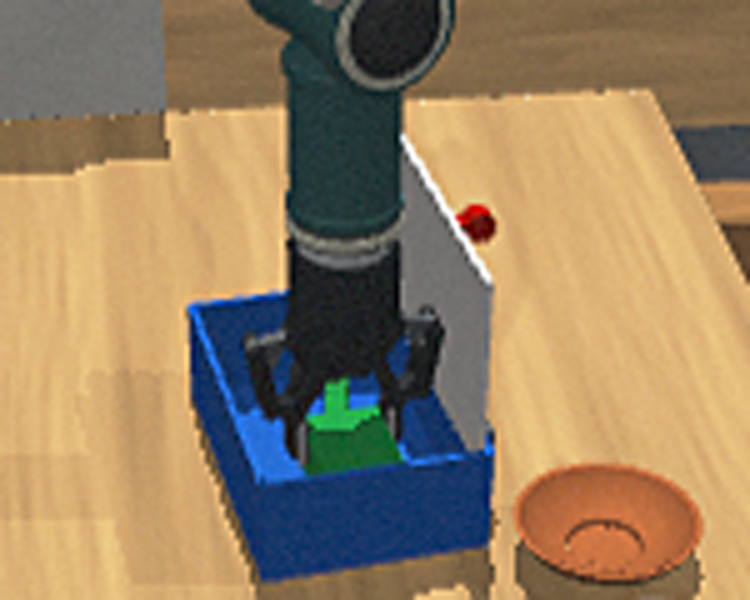

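```bash
python3 -m handwheel '[[0,0.004,0,0,0,0,0.5],[0,0.003,0,0,0,0,0.5],[0,0,0,0,0,0,0.5]]'; python3 -m handwheel '[[0,0.002,0,0,0,0,0.5],[0,0,0,0,0,0,0.5]]'
```

```text
time: 39.52
tool_pos: [0.5859, 0.2661, -0.0235]
tcp_rot: [-1.273, 1.102, -1.104]
wrist_force: [-0.7, -0.3, -0.4]
width: 0.648
time: 39.78
tool_pos: [0.5863, 0.2662, -0.0252]
tcp_rot: [-1.273, 1.102, -1.104]
wrist_force: [-0.8, 0.5, -1.5]
width: 0.648
```

```bash
python3 -m handwheel '[[0,0.0015,0,0,0,0,0.5],[0,0,0,0,0,0,0.5]]'; python3 -m handwheel '[[0,0,0,0,0,0,0.5]]'
```

```text
time: 40.02
tool_pos: [0.5866, 0.2663, -0.0256]
tcp_rot: [-1.272, 1.101, -1.104]
wrist_force: [-1.4, -0.6, 3.9]
width: 0.646
time: 40.15
tool_pos: [0.5866, 0.2663, -0.0257]
tcp_rot: [-1.272, 1.101, -1.104]
wrist_force: [-2.4, -0.7, 4.7]
width: 0.647
```

Contact with the floor: the upward force is 4.7 N. I'll open a little, then retreat straight up.

```bash
python3 -m handwheel '[[0,0,0,0,0,0,0.75],[0,0,0,0,0,0,0.75],[0,0,0,0,0,0,0.75]]'; python3 -m handwheel '[[0,-0.02,0,0,0,0,0.75],[0,-0.05,0,0,0,0,0.75],[0,-0.06,0,0,0,0,0.75],[0,-0.06,0,0,0,0,0.75],[0,-0.03,0,0,0,0,0.75]]'
python3 - <<'E'
from pl import *
s,p,r=cur(); print(p); print("toward -x,-y in tool",np.round(r.inv().apply([-.1,-.25,0.05]),4))
E
```

```text
time: 40.52
tool_pos: [0.5865, 0.2663, -0.0267]
tcp_rot: [-1.272, 1.102, -1.104]
wrist_force: [-0.1, -0.0, -0.4]
width: 0.748
time: 41.15
tool_pos: [0.5883, 0.2673, 0.2006]
tcp_rot: [-1.264, 1.097, -1.106]
wrist_force: [0.6, 0.1, -0.2]
width: 0.75
[0.5883415  0.26731244 0.20056268]
toward -x,-y in tool [ 0.2331 -0.0518 -0.1341]
```

```bash
python3 -m handwheel '[[0.039,-0.009,-0.022,0,0,0,0.75],[0.039,-0.009,-0.022,0,0,0,0.75],[0.039,-0.009,-0.022,0,0,0,0.75],[0.039,-0.009,-0.022,0,0,0,0.75],[0.039,-0.009,-0.022,0,0,0,0.75],[0.039,-0.009,-0.022,0,0,0,0.75],[0,0,0,0,0,0,0.75],[0,0,0,0,0,0,0.75]]'
python3 - <<'E'
from pl import *
C=np.r_[B,0]
for n in("side","top"):
    c=optics.read_camera(n); W=cloud(c);H=hsv(c)
    cv2.imwrite(f"pics/end_{n}.png",c["image"][:,:,::-1])
    if n=="top": crop(c,"pics/endbox.png",150,290,130,240,5)
    g=(H[...,0]>45)&(H[...,0]<85)&(H[...,1]>100)
    u=(W-C)@bx; v=(W-C)@by; z=W[...,2]; m=g&(abs(u)<.075)&(abs(v)<.11)&(z<.1)
    for lo in np.arange(-.11,.11,.02):
        k=m&(v>lo)&(v<lo+.02)
        if k.sum()>3: print(n,round(lo,2),k.sum(),'u',np.round(np.percentile(u[k],[3,97]),3),'z',np.round(np.percentile(z[k],[5,50,95]),3))
    g2=g&(z>.165)&(z<.2)&(W[...,1]<-.1); l=cv2.connectedComponentsWithStats(g2.astype(np.uint8))
    for i in range(1,l[0]):
        if l[2][i,4]>8: print(n,l[3][i],np.round(W[l[1]==i].mean(0),4))
    f=(H[...,1]<50)&(z>.08)&(z<.21)&(abs((W-h)@by)<.09)&(abs((W-h)@bx)<.05)
    if f.sum()>50: A=np.polyfit(z[f],((W-h)@bx)[f],1); print("flap",f.sum(),np.pi/2+np.arctan(A[0]))
E
```

```text
time: 42.15
tool_pos: [0.4889, 0.0161, 0.2485]
tcp_rot: [-1.27, 1.101, -1.106]
wrist_force: [0.1, -0.2, 0.4]
width: 0.746
side -0.07 39 u [-0.029  0.023] z [0.042 0.044 0.047]
side -0.05 58 u [-0.03   0.023] z [0.036 0.043 0.047]
side -0.03 55 u [-0.03   0.023] z [0.026 0.043 0.047]
side 0.01 13 u [-0.002  0.012] z [0.027 0.03  0.031]
side 0.03 14 u [0.002 0.032] z [0.003 0.028 0.031]
side 0.05 14 u [0.008 0.022] z [0.027 0.029 0.032]
side 0.07 4 u [0.014 0.025] z [0.027 0.029 0.03 ]
side [317.95348837 226.34883721] [ 0.5324 -0.1737  0.1764]
side [316.         281.60377358] [ 0.5068 -0.3488  0.1777]
flap 561 1.569658301224395
top -0.11 4 u [-0.028  0.008] z [0.028 0.044 0.047]
top -0.09 135 u [-0.028  0.026] z [0.039 0.044 0.048]
top -0.07 132 u [-0.028  0.026] z [0.039 0.044 0.048]
top -0.05 127 u [-0.028  0.025] z [0.04  0.044 0.047]
top -0.03 132 u [-0.027  0.026] z [0.041 0.044 0.048]
top -0.01 18 u [-0.015  0.015] z [0.029 0.036 0.042]
top 0.01 36 u [-0.001  0.016] z [0.026 0.03  0.034]
top 0.03 35 u [0.002 0.022] z [0.024 0.03  0.034]
top 0.05 38 u [0.008 0.025] z [0.027 0.03  0.032]
top 0.07 22 u [0.014 0.03 ] z [0.025 0.029 0.034]
top [371.3030303  212.78787879] [ 0.5335 -0.1665  0.1808]
top [438.4        222.42857143] [ 0.5087 -0.3401  0.1796]
flap 628 1.5766097705088504
```

View pics/end_side.png

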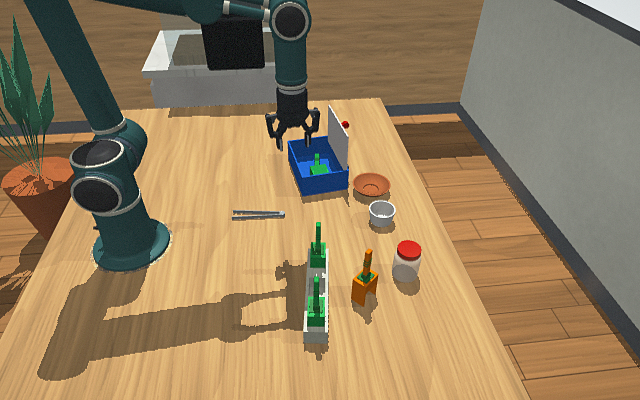

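View pics/endbox.png

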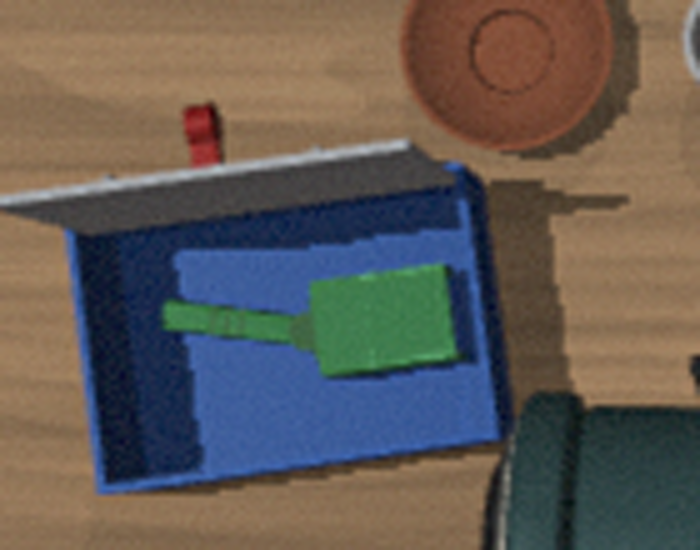

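The scoop lies flat on the lower floor: its head top is level at z≈0.044 and its mid is at about u=-0.002, v=-0.03 in the box frame. Its handle leans toward the flap, which is its -y side, by roughly 0.25 rad. The flap is at about 1.57 rad, both sound scoops stand in the rack, and the arm is clear. Handing in.

```bash
python3 -c "
from workcell import workorder
print(workorder.finish_job())"
```

```text
the job is handed in; nothing more can be done
None
```

The job is done and handed in at about 42 s of the 72 s. `finish_job` returns no verdict, so what follows rests on my own last checks.

**What I did**
- **Finding the loose one:** it was the middle scoop. The right handle stiffened to 8 N within a few millimetres. The middle one swung at 1–2 N to its stop, so I did not need to test the left one.
- **Swinging it:** I swung it fully left, then fully right, and left it leaning right at about -0.23 rad.
- **Moving it:** I took it out of the rack with a tilted side grip on the head, laid it flat on the bare shelf and let go. I then opened the flap by its knob, gripped the head again from straight above and laid the scoop in the lower tier.

**Last checks**

| Check | Result |
|---|---|
| Scoop in the lower tier | flat: head's top face level at z ≈ 0.044 m, as expected for 5 mm floor plus 40 mm head |
| Handle lean | about 0.25 rad to its -y side |
| Flap | about 1.57 rad open |
| Sound scoops | both upright in the rack; tips within about 3 mm of the start |
| Dish, ramekin, jar, tongs, orange look-alike | not touched; they look unmoved in the final side picture (not measured) |
| Robot | clear of everything |

**What disagreed**
- **Fingertip offset:** the real fingertips sit about 36 mm short of the reported TCP with the gripper shut. My first wiggle therefore passed above the right handle and touched nothing. I measured the offset with the cameras and corrected for it from then on.
- **Flap at the start:** it was already about 0.1 rad open rather than shut.

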